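# Load, close and lock the battery charging dock

### The job

Put the battery packs on charge: slide the dock's clear guard fully back, then stand every battery pack in a pocket of its own, whichever you like, and press each one down until it is fully seated. Then, with the brass key still unlocked, push the guard fully home over the packs, and only after that turn the key clockwise to its stop to lock it. Leave everything else on the counter where it is.

Things in the scene. Friction and masses are not known exactly. Their poses are not given: they have to be found in the camera images.
- dock: Chunky silver charging dock, fixed: block 147 (x) x 270 (y) x 40 mm high. Origin: centre of its underside; z up, x from its near long side to its far (pocket) side, y along its length. Flat deck 40 mm up; four pockets in a row along y, 62 mm apart, in the far half. Mid far edge: a dark steel keeper, to 94 mm up, under whose roof the key's arm swings when locked.
- pocket0 (a point): Centre of the mouth of pocket 0, at deck height (dock x = +35 mm, y = -93 mm). Opening 49 mm along dock x by 35 mm along dock y with a 2 mm chamfer, axes as the dock's. A pack fits upright with 1.5 mm play on every side, either way round. Any pack may go in any pocket.
- pocket1 (a point): Centre of the mouth of pocket 1, at deck height (dock x = +35 mm, y = -31 mm). Opening 49 mm along dock x by 35 mm along dock y with a 2 mm chamfer, axes as the dock's. A pack fits upright with 1.5 mm play on every side, either way round. Any pack may go in any pocket.
- pocket2 (a point): Centre of the mouth of pocket 2, at deck height (dock x = +35 mm, y = 31 mm). Opening 49 mm along dock x by 35 mm along dock y with a 2 mm chamfer, axes as the dock's. A pack fits upright with 1.5 mm play on every side, either way round. Any pack may go in any pocket.
- pocket3 (a point): Centre of the mouth of pocket 3, at deck height (dock x = +35 mm, y = 93 mm). Opening 49 mm along dock x by 35 mm along dock y with a 2 mm chamfer, axes as the dock's. A pack fits upright with 1.5 mm play on every side, either way round. Any pack may go in any pocket.
- seat0 (a joint): Copper contact seat on the floor of pocket 0; 0 m = raised (its top 18 mm below the deck), 0.010 m = fully down (28 mm below the deck). Stiff by friction: it carries a pack's weight without moving, takes about 5 to 6 N to push down, and stays where it is left.
- seat1 (a joint): Copper contact seat on the floor of pocket 1; 0 m = raised (its top 18 mm below the deck), 0.010 m = fully down (28 mm below the deck). Stiff by friction: it carries a pack's weight without moving, takes about 5 to 6 N to push down, and stays where it is left.
- seat2 (a joint): Copper contact seat on the floor of pocket 2; 0 m = raised (its top 18 mm below the deck), 0.010 m = fully down (28 mm below the deck). Stiff by friction: it carries a pack's weight without moving, takes about 5 to 6 N to push down, and stays where it is left.
- seat3 (a joint): Copper contact seat on the floor of pocket 3; 0 m = raised (its top 18 mm below the deck), 0.010 m = fully down (28 mm below the deck). Stiff by friction: it carries a pack's weight without moving, takes about 5 to 6 N to push down, and stays where it is left.
- guard (a joint): Clear steel-framed guard sliding along dock x: 0 m = fully back (pockets free), 0.070 = fully home over the pockets, both hard stops; starts part-way. Plate 58 (x) x 262 (y) mm, 71 to 77 mm above the counter, centre at dock x = -40 mm + value; steel cheeks at both ends. 2 N friction, stays where left. Clears seated packs (tops at 66 mm), is blocked by unpressed ones (76 mm).
- key (a joint): Brass key in the cam lock on the guard (rides with the guard, does not come out). Vertical axis; 0 rad = unlocked, grows clockwise seen from above, hard stop 1.4 = locked, its dark steel arm then pointing along dock +x under the keeper. About 0.05 N m friction, stays where left. May serve as the handle for sliding the guard.
- key_grip (a point): Centre of the key's upright brass bow, 105 mm above the counter, on the key's turning axis (dock x = -30 mm + guard value, y = 0). The bow is a flat bar 30 mm long (point x) x 10 mm thick (point y) x 24 mm high (93 to 117 mm above the counter); z up; point x is the way the cam arm points.
- pack0_c (a point): Battery pack 0 (may be absent): rigid block 46 (x) x 32 (y) x 54 (z) mm, about 120 g, black plastic on a heavy 10 mm steel foot (centre of mass low), standing upright on the counter, foot down. The point is its centre, 27 mm up; axes along its edges, z up. In a pocket it first rests on the raised seat, top 76 mm above the counter; pressed fully down its top is at 66 mm.
- pack1_c (a point): Battery pack 1 (may be absent): rigid block 46 (x) x 32 (y) x 54 (z) mm, about 120 g, black plastic on a heavy 10 mm steel foot (centre of mass low), standing upright on the counter, foot down. The point is its centre, 27 mm up; axes along its edges, z up. In a pocket it first rests on the raised seat, top 76 mm above the counter; pressed fully down its top is at 66 mm.
- pack2_c (a point): Battery pack 2 (may be absent): rigid block 46 (x) x 32 (y) x 54 (z) mm, about 120 g, black plastic on a heavy 10 mm steel foot (centre of mass low), standing upright on the counter, foot down. The point is its centre, 27 mm up; axes along its edges, z up. In a pocket it first rests on the raised seat, top 76 mm above the counter; pressed fully down its top is at 66 mm.
- pack3_c (a point): Battery pack 3 (may be absent): rigid block 46 (x) x 32 (y) x 54 (z) mm, about 120 g, black plastic on a heavy 10 mm steel foot (centre of mass low), standing upright on the counter, foot down. The point is its centre, 27 mm up; axes along its edges, z up. In a pocket it first rests on the raised seat, top 76 mm above the counter; pressed fully down its top is at 66 mm.
- cover0: Grey plastic battery cover, flat plate 90 x 55 x 5 mm; leave alone. Origin: its underside's centre.
- cover1: Second grey battery cover, the same. Origin: its underside's centre.
- cover2: Third grey battery cover, the same. Origin: its underside's centre.
- case: Closed yellow plastic tool case 120 x 180 x 45 mm; leave alone. Origin: its underside's centre.
- driver: Screwdriver 160 mm long, lying; leave alone.
- cup: Small steel cup, 64 mm across, 50 mm high; leave alone. Origin: its underside's centre.
- jar: Glass jar with white cap, 52 mm across, 60 mm high; leave alone. Origin: its underside's centre.
Things that resemble listed ones, but are neither listed nor needed, are in the scene too. What is shaped like the part that bears pack1_c but green, purple or red is not meant.

How it is judged:
By the outcome, as a careful person would: the job done as asked, in the order asked, and still so for the second after the job is handed in, with the robot touching nothing.
Of pack0, pack1, pack2, pack3 only 3 to 4 are there at a start; the rules pass over those that are not, and their reading is None.
At some moment in a run one of pack0, pack1, pack2, pack3 may be knocked a few centimetres aside while the robot is not near it.
It also fails if it takes over 210 s, if anything falls off the work surface, if the arm or the gripper's body presses on something with over 40 N, if the wrist force passes 120 N, or if a joint passes its speed limit or range.

### The arm

A 6-joint arm with a two-finger parallel gripper is mounted at the origin on the work surface. World frame = base frame: x ahead of the robot, y to its left, z up, the work surface at z = 0. Lengths are in m, angles in rad, forces in N, time in s.
With the tool pointing down it reaches from about 0.35 to 0.975 m from the base axis. Payload 4.9 kg.
Tool frame: the origin (TCP) lies on the centre line of the jaws, within the pads' length; the fingertips stand manip.tcp_to_tips ahead of it and the grasp point (between the pads) lies 11 mm behind it (manip.tcp_to_tips is the distance from the TCP to the fingertips, in m); x points along the fingers, y is the direction in which the jaws open and shut, and the axes are right-handed (so a half turn about x gives the same grasp; the last joint's range is limited). The gripper opens to 85 mm and grips with 20 to 120 N. Pads are 22 mm wide; open, the fingers measure 114 mm over their backs; the gripper's body (76 mm by 85 mm) begins 54 mm behind the grasp point. The pads swing forward as they close: fully open they stand 13 mm farther back than shut.
Start: joints at [-1.403, 0.053, 1.613, -0, 1.476, -0.119], TCP at [0.177, -0.599, 0.239] pointing down, gripper open.
Joint ranges: [-3.01, 3.01], [-1.01, 2.22], [0.06, 2.58], [-1.02, 4.17], [0.09, 2.62], [-3.14, 3.14]. Speed limits (rad/s): [2.57, 2.57, 3.14, 3.14, 3.14, 3.14].

### API

Orientations are given as a unit quaternion [w, x, y, z].
In Python, from plant import status, imaging, workorder, manip gives the robot as it stands.
- The arm moves only by the tool carry_out, never from a script. Its argument "moves" is one flat list of numbers, 5 for each row, row after row: the opening, from 0 (shut) to 1 (fully open), then the shift along the tool's x, y, z in cm, then the turn about the tool's x in rad. In form: [claw, tx, ty, tz, twist, claw, tx, ty, tz, twist, ...]. A call has 1 to 12 rows; each row is the pose to reach, as a shift and turn from the pose commanded when the call began, along the tool's axes at that moment; what a row does not reach only later rows make up. A row lasts 1/12 s, in which the tool goes at most 41.7 mm and 7.16 degrees, less where a joint would pass 70% of its speed; a pose out of reach is approached as far as the arm can. A call with a gripper value outside its range is refused whole. The fingers move at their own pace and stop on an object; the grip force is fixed at half the most. Time passes only in rows, so rows that repeat a pose let the fingers close. It gives the time, the measured TCP pose, the force and the opening at its end, in the units of the state.
- status.state(): the state, without advancing time (a new reading comes with each control period).
- imaging.grab_frame(name): name is "scene" or "top"; returns the picture (420x560x3 uint8, red, green, blue); there is no depth.
- imaging.camera_info(name): a dict with "K" (3x3 intrinsics, pixels), "R" (3x3) and "t" (3): a world point X has camera coordinates R X + t. Camera axes: x right, y down, z forward; pixel columns grow to the right and rows downward; lengths in m; the calibration is good to about 2 mm. A picture is of the moment at which its call begins. camera_info takes no time and is no camera call.
- workorder.job_done(): hands the job in, once; it reports no verdict.
The state is a dict: "time": time; "joint_pos": joint angles; "joint_vel": joint speeds; "joint_efforts": joint torques, N m; "tool_pos": TCP position; "tool_rot": TCP orientation; "contact_force": force on the tool from outside, world axes, zero at the start; "ft_torque": the same for the moment, N m; "gripper_width": opening from 0.0 (shut) to 1.0 (fully open).
Only numpy, scipy, OpenCV 4.12 (cv2) and the standard library are available. Lean on these libraries where they do the work, as an engineer would, in place of code of your own. Each camera call takes 0.05 s, during which the arm holds its last target.

## Working session

There is one attempt and no reset: what is moved stays moved. The work goes in short steps, Python scripts to look and compute and a tool call to move; the robot and the scene stay as the last step left them, time stands still between calls to the robot, and variables do not carry over. Pictures are saved under pics/ and viewed, and the job is handed in when it is done.

Besides the shell and the picture viewer there is one more tool, called after "Request:" as name(argument=value, ...) on one line, values as JSON. carry_out: Moves the arm, as the interface text tells. Its arguments: {"type":"object","properties":{"moves":{"type":"array","items":{"type":"number"}}},"required":["moves"]}

```bash
mkdir -p pics; python3 - <<'E'
from plant import status, imaging, workorder, manip
import cv2
print(status.state()); print(manip.tcp_to_tips)
for n in("scene","top"):
    f=imaging.grab_frame(n); cv2.imwrite(f"pics/{n}0.png",cv2.cvtColor(f,cv2.COLOR_RGB2BGR)); print(imaging.camera_info(n))
E
```

```text
{'time': 0.0, 'joint_pos': array([-1.40302882e+00,  5.33561102e-02,  1.61427386e+00, -3.21690939e-05,
        1.47601643e+00, -1.19002582e-01]), 'joint_vel': array([-4.71588032e-05, -6.30585074e-04,  3.39856087e-04,  8.86034339e-04,
       -1.34830767e-03,  5.72976287e-04]), 'joint_efforts': array([-8.93162123e-04, -3.93686235e+01, -3.70179391e+01, -2.49434142e-04,
        6.94626564e-03, -7.35982326e-06]), 'tool_pos': array([ 0.17667374, -0.59887995,  0.2380755 ]), 'tool_rot': array([-0.10031689, -0.69982088, -0.10176812,  0.69987892]), 'contact_force': array([ 0.01626043,  0.20156055, -0.32646624]), 'ft_torque': array([-0.00402473,  0.02081695, -0.01355509]), 'gripper_width': 0.9976586491288442}
0.008
{'K': array([[545.03081133,   0.        , 267.46539736],
       [  0.        , 545.03081133, 210.05433176],
       [  0.        ,   0.        ,   1.        ]]), 'R': array([[-0.55515454,  0.83153771,  0.01866768],
       [ 0.54830891,  0.38275641, -0.74354211],
       [-0.62542847, -0.40254512, -0.6684285 ]]), 't': array([ 0.2591545 , -0.18296271,  1.71207924])}
{'K': array([[418.67129807,   0.        , 276.24032739],
       [  0.        , 418.67129807, 212.48389229],
       [  0.        ,   0.        ,   1.        ]]), 'R': array([[-0.00788817, -0.99965447, -0.02507408],
       [-0.99687281,  0.00983292, -0.07840862],
       [ 0.07862808,  0.02437717, -0.99660593]]), 't': array([0.0290199 , 0.50284118, 1.2090681 ])}
```

View pics/scene0.png

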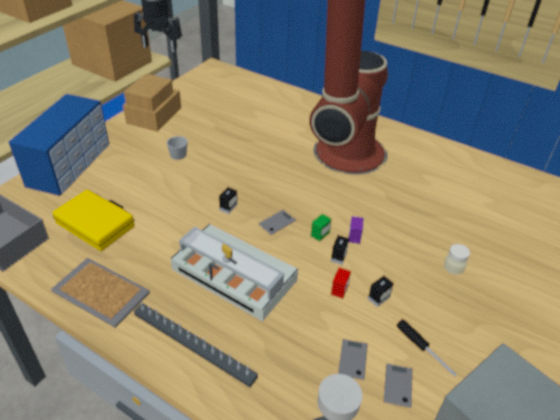

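View pics/top0.png

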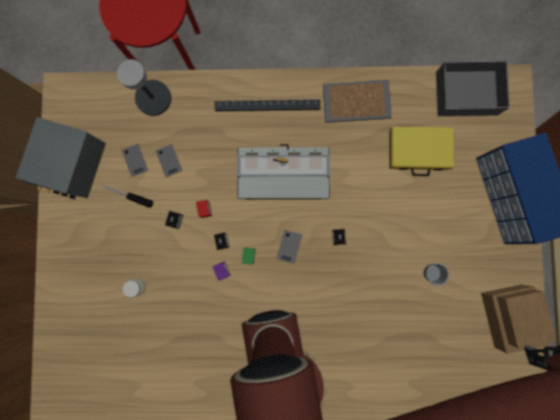

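```bash
python3 - <<'E'
import cv2
t=cv2.imread("pics/top0.png"); s=cv2.imread("pics/scene0.png")
cv2.imwrite("pics/topc.png",cv2.resize(t[130:290,150:360],None,fx=3.8,fy=3.8,interpolation=2)[:600,:800])
cv2.imwrite("pics/scc.png",cv2.resize(s[170:330,150:410],None,fx=3,fy=3,interpolation=2))
E
```

```text
(no output)
```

View pics/topc.png

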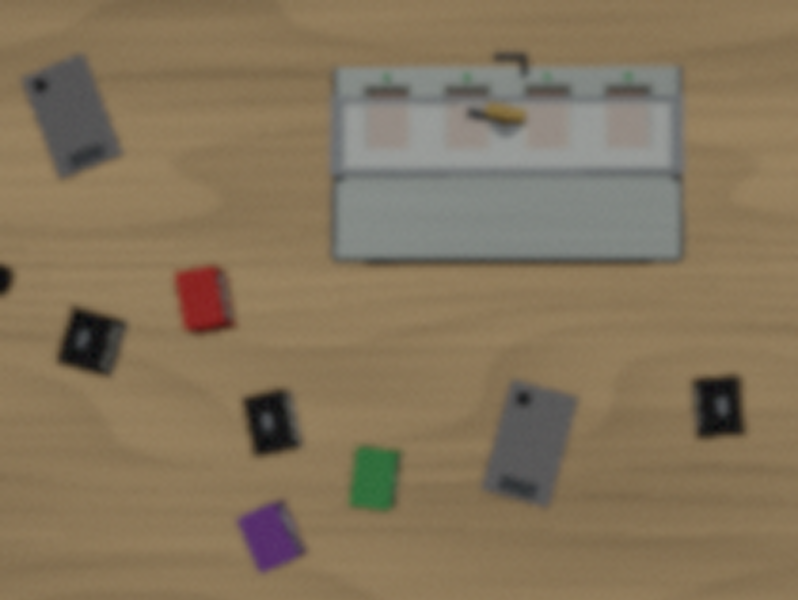

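View pics/scc.png

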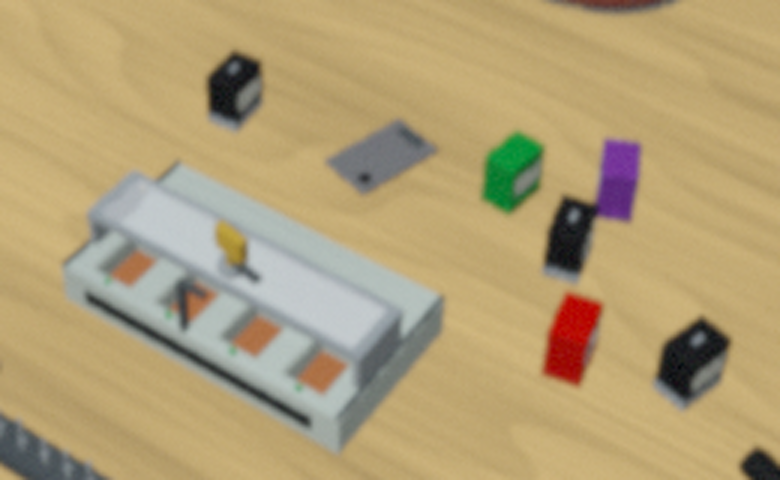

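```bash
cat > h.py <<'E'
import numpy as np, cv2
from plant import status, imaging, workorder, manip
from scipy.spatial.transform import Rotation as Ro
C={n:imaging.camera_info(n) for n in("scene","top")}
def ray(n,p,z):
    c=C[n]; p=np.atleast_2d(np.float64(p)); d=np.c_[p,np.ones(len(p))]@np.linalg.inv(c["K"]).T@c["R"]
    o=-c["R"].T@c["t"]; return o+d*((z-o[2])/d[:,2:])
def proj(n,X):
    c=C[n]; q=(np.atleast_2d(X)@c["R"].T+c["t"])@c["K"].T; return q[:,:2]/q[:,2:]
def tri(p1,p2):
    A=[];b=[]
    for n,p in(("scene",p1),("top",p2)):
        c=C[n];P=c["K"]@np.c_[c["R"],c["t"]]
        for i in(0,1):
            r=p[i]*P[2]-P[i];A.append(r[:3]);b.append(-r[3])
    return np.linalg.lstsq(np.array(A),np.array(b),rcond=None)[0]
def grab(n,name=None):
    f=imaging.grab_frame(n); f=cv2.cvtColor(f,cv2.COLOR_RGB2BGR)
    if name: cv2.imwrite(f"pics/{name}.png",f)
    return f
def pose():
    s=status.state(); q=s["tool_rot"]; return s["tool_pos"],Ro.from_quat([q[1],q[2],q[3],q[0]])
def go(x,y,z,yaw=None):
    """shift in cm in tool axes and twist so that jaw axis (tool y) lies at yaw (mod pi)"""
    p,R=pose(); M=R.as_matrix(); d=M.T@(np.array([x,y,z])-p)*100
    cur=np.arctan2(M[1,1],M[0,1]); tw=0
    if yaw is not None:
        dy=(yaw-cur+np.pi/2)%np.pi-np.pi/2; tw=-dy   # tool x is down
    print("pos",p.round(4),"jaw yaw %.3f"%cur,"tilt x",M[:,0].round(3)); print("shift cm",d.round(2),"twist %.3f"%tw); return d,tw
def blobs(n,mask,amin=40,amax=3000):
    cs,_=cv2.findContours(mask.astype(np.uint8),cv2.RETR_EXTERNAL,cv2.CHAIN_APPROX_NONE)
    return [c for c in cs if amin<cv2.contourArea(c)<amax]
E
python3 - <<'E'
from h import *
for n in C: print(n,-C[n]["R"].T@C[n]["t"])
t=cv2.imread("pics/top0.png"); s=cv2.imread("pics/scene0.png")
for n,im in(("top",t),("scene",s)):
    for c in blobs(n,im.max(2)<60,50,600):
        (u,v),wh,a=cv2.minAreaRect(c); 
        print(n,round(u,1),round(v,1),np.round(wh,1),round(a,1),ray(n,(u,v),.04)[0].round(3))
for v in range(60,110): pass
g=t.astype(float).mean(2)
print("near edge col",g[185:206,260].astype(int),g[185:206,310].astype(int))
print("far edge",g[140:160,248].astype(int),g[140:160,320].astype(int))
print("left",g[185,230:245].astype(int),"right",g[185,322:336].astype(int))
go(.3,0,.3,0)
E
```

```text
scene [1.31497399 0.54372255 1.00352426]
top [ 0.40643091 -0.00540818  1.24511917]
top 241.5 397.0 [21. 44.] 0.0 [-0.015  0.125  0.04 ]
top 310.0 389.6 [61.5 13.3] 79.5 [ 0.005 -0.066  0.04 ]
top 267.7 315.7 [ 8.6 40.8] 78.7 [0.208 0.051 0.04 ]
top 506.8 321.6 [49.5  6.1] 76.0 [ 0.19  -0.617  0.04 ]
top 493.1 322.1 [59.4  8. ] 76.0 [ 0.188 -0.58   0.04 ]
top 16.5 264.5 [25. 33.] 90.0 [0.357 0.78  0.04 ]
top 220.6 240.9 [14.6  9.9] 76.0 [0.421 0.185 0.04 ]
top 338.7 236.7 [14.2 10.5] 85.2 [ 0.43  -0.154  0.04 ]
top 520.0 235.0 [30. 16.] 0.0 [ 0.431 -0.667  0.04 ]
top 172.8 219.3 [11.9 13.8] 14.0 [0.485 0.325 0.04 ]
top 139.3 199.5 [26.2  6.7] 20.6 [0.543 0.424 0.04 ]
top 507.0 205.4 [50.6 28.8] 71.6 [ 0.515 -0.634  0.04 ]
top 501.1 174.7 [10.2 21.6] 60.6 [ 0.604 -0.622  0.04 ]
top 490.1 154.3 [ 6.3 27.8] 66.0 [ 0.664 -0.594  0.04 ]
top 548.0 141.0 [58. 22.] 90.0 [ 0.7  -0.76  0.04]
top 267.0 105.3 [  8.9 102.1] 89.1 [0.819 0.049 0.04 ]
top 123.4 49.1 [23.2  4.3] 49.4 [0.999 0.48  0.04 ]
top 183.7 53.9 [32.7  4.9] 60.9 [0.981 0.297 0.04 ]
top 191.6 18.4 [31.9  4.6] 67.2 [1.091 0.275 0.
[... 311 characters left out ...]
] 20.0 [-1.395  0.211  0.04 ]
scene 213.2 28.5 [57.3  7.4] 87.6 [-0.402 -0.853  0.04 ]
near edge col [133 133 131 134 134 134 133 134 134 134 132 129 111  82  84 105 119 123
 121 121 121] [131 131 132 130 130 131 133 133 130 130 129 126 111  81  83 107 116 117
 117 120 116]
far edge [113 110 109 111 112 112 113 122 132 135 134 130 108  84  80  95 114 128
 136 140] [113 112 112 112 111 108 113 122 129 131 130 122 104  88  89 104 116 133
 139 140]
left [113 115 114 113 114 112 105  98 109 127 133 135 135 134 133] right [133 132 131 132 132 128 114 104 106 114 112 114 113 113]
pos [ 0.1767 -0.5989  0.2382] jaw yaw -1.284 tilt x [-0.     0.002 -1.   ]
shift cm [ -6.07 -53.97 -28.77] twist -1.284
```

```bash
python3 - <<'E'
from h import *
t=cv2.imread("pics/top0.png").astype(float); g=t.mean(2)
def half(seq,hi,lo):  # first crossing mid from hi to lo
    m=(hi+lo)/2
    for i in range(len(seq)-1):
        if (seq[i]-m)*(seq[i+1]-m)<=0 and seq[i]!=seq[i+1]: return i+(seq[i]-m)/(seq[i]-seq[i+1])
P=[]
for c in range(246,322):
    s=g[192:202,c]; k=half(s,132,82)
    if k: P.append((c,192+k))
P=np.array(P); W=ray("top",P,.04); f=np.polyfit(W[:,1],W[:,0],1); print("near edge x=%.4f at y0, yaw slope %.4f"%(f[1],f[0]), np.std(W[:,0]-np.polyval(f,W[:,1])))
P=[]
for c in list(range(242,278))+list(range(292,326)):
    s=g[143:152,c][::-1]; k=half(s,132,112)
    if k: P.append((c,151-k))
P=np.array(P); W=ray("top",P,.04); f=np.polyfit(W[:,1],W[:,0],1); print("far edge",f, np.std(W[:,0]-np.polyval(f,W[:,1])))
for nm,rng,cols in(("left",range(180,196),range(245,233,-1)),("right",range(180,196),range(320,334))):
    P=[]
    for r in rng:
        s=g[r,list(cols)]; k=half(s,133,104 if nm=="right" else 98)
        if k: P.append((cols[0]+k*(1 if nm=="right" else -1),r))
    P=np.array(P); W=ray("top",P,.04); f=np.polyfit(W[:,0],W[:,1],1); print(nm,f,W[:,1].mean(),W[:,0].mean())
E
```

```text
near edge x=0.5459 at y0, yaw slope 0.0109 0.00012986263692086282
far edge [0.02682028 0.69078182] 0.004191736692534149
left [-0.00609805  0.13708507] 0.13357567065045756 0.5754955653122371
right [-0.03535331 -0.10523105] -0.12547253048954743 0.5725483130111418
```

```bash
python3 - <<'E'
from h import *
t=cv2.imread("pics/top0.png"); s=cv2.imread("pics/scene0.png")
for n,im,(x0,y0,x1,y1) in(("top",t,(265,145,300,175)),("scene",s,(205,230,260,280))):
    b,g,r=[im[...,i].astype(int) for i in range(3)]
    m=np.zeros(b.shape,bool); m[y0:y1,x0:x1]=((r-b)>60)[y0:y1,x0:x1]
    for c in blobs(n,m,4):
        M=cv2.moments(c); u=(M["m10"]/M["m00"],M["m01"]/M["m00"]); print(n,u,cv2.minAreaRect(c),ray(n,u,.105)[0], ray(n,u,.117)[0])
    crop=cv2.resize(im[y0:y1,x0:x1],None,fx=12,fy=12,interpolation=cv2.INTER_NEAREST); cv2.imwrite(f"pics/key_{n}.png",crop)
E
```

```text
top (282.30303030303025, 159.06060606060603) ((282.4705810546875, 159.11766052246094), (7.276068687438965, 1.4552137851715088), 14.03624439239502) [0.64407046 0.00458025 0.105     ] [0.64156925 0.00447512 0.117     ]
scene (236.28571428571428, 278.0357142857143) ((237.0, 277.5), (10.0, 3.0), -0.0) [0.69577596 0.069405   0.105     ] [0.70404549 0.07573962 0.117     ]
scene (215.64285714285714, 270.8273809523809) ((216.5, 271.0), (8.0, 7.0), 90.0) [0.70470633 0.0200421  0.105     ] [0.7128566  0.02703598 0.117     ]
scene (226.48505747126433, 250.36781609195398) ((226.80880737304688, 250.01467895507812), (14.234380722045898, 7.545937538146973), 59.03623962402344) [0.64168876 0.00230262 0.105     ] [0.65068064 0.00953341 0.117     ]
scene (247.5234899328859, 235.7718120805369) ((241.5, 239.0), (18.0, 35.0), 90.0) [0.57588301 0.0143156  0.105     ] [0.58575374 0.02138595 0.117     ]
```

View pics/key_top.png

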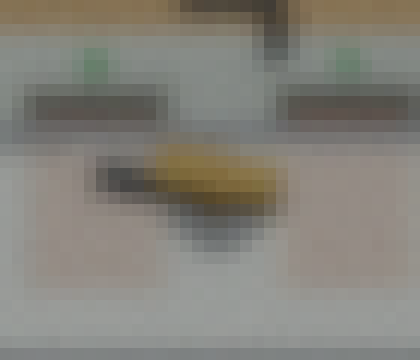

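View pics/key_scene.png

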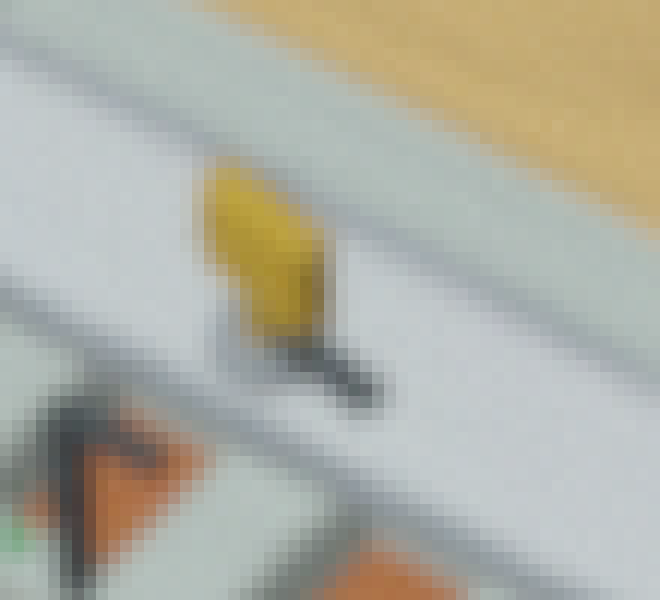

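```bash
python3 - <<'E'
from h import *
go(.6435,.0025,.20,-.18)
E
```

```text
pos [ 0.1767 -0.5989  0.2382] jaw yaw -1.284 tilt x [-0.     0.002 -1.   ]
shift cm [  3.92 -44.47 -61.78] twist -1.104
```

Request:
carry_out(moves=[1, 3.9, -44.47, -61.78, -1.1, 1, 3.9, -44.47, -61.78, -1.1, 1, 3.9, -44.47, -61.78, -1.1, 1, 3.9, -44.47, -61.78, -1.1, 1, 3.9, -44.47, -61.78, -1.1, 1, 3.9, -44.47, -61.78, -1.1, 1, 3.9, -44.47, -61.78, -1.1, 1, 3.9, -44.47, -61.78, -1.1, 1, 3.9, -44.47, -61.78, -1.1, 1, 3.9, -44.47, -61.78, -1.1])

```text
time: 0.93
tool_pos: [0.4326, -0.2687, 0.2175]
tool_rot: [-0.453, -0.543, -0.453, 0.543]
contact_force: [0.9, -0.2, 0.8]
gripper_width: 1.0
```

```bash
python3 - <<'E'
from h import *
go(.6435,.0025,.20,-.18)
E
```

```text
pos [ 0.4326 -0.2687  0.2175] jaw yaw -0.181 tilt x [-0.  0. -1.]
shift cm [  1.75  15.87 -30.47] twist -0.001
```

Request:
carry_out(moves=[1, 1.7, 15.87, -30.4, 0, 1, 1.7, 15.87, -30.4, 0, 1, 1.7, 15.87, -30.4, 0, 1, 1.7, 15.87, -30.4, 0, 1, 1.7, 15.87, -30.4, 0, 1, 1.7, 15.87, -30.4, 0, 1, 1.7, 15.87, -30.4, 0, 1, 1.7, 15.87, -30.4, 0, 1, 1.7, 15.87, -30.4, 0, 1, 1.7, 15.87, -30.4, 0, 1, 1.7, 15.87, -30.4, 0])

```text
time: 1.85
tool_pos: [0.6432, -0.0007, 0.2001]
tool_rot: [-0.452, -0.543, -0.453, 0.544]
contact_force: [-0.1, -0.5, 0.2]
gripper_width: 1.0
```

```bash
python3 - <<'E'
from h import *
go(.6435,.0025,.20,-.18)
grab("scene","s1");grab("top","t1")
E
```

```text
pos [ 0.6432 -0.0007  0.2001] jaw yaw -0.183 tilt x [-0.002 -0.    -1.   ]
shift cm [ 0.01 -0.03 -0.32] twist -0.003
```

View pics/s1.png

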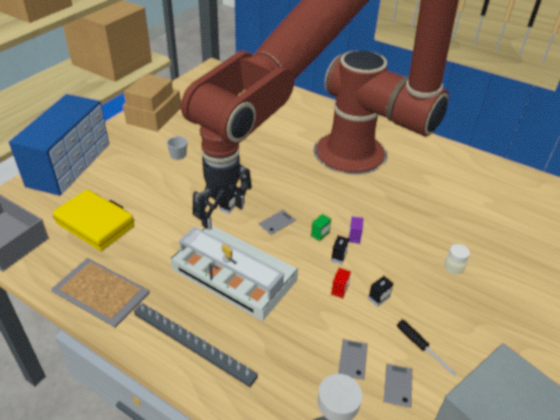

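View pics/t1.png

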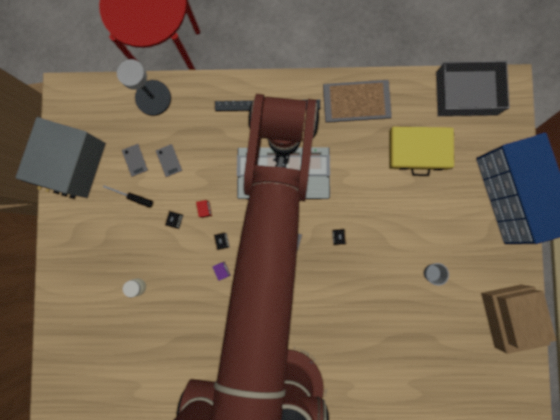

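```bash
python3 - <<'E'
from h import *
print(proj("scene",[[.643,0,.192],[.6435,.0025,.105],[.643,0,.12]]))
im=cv2.imread("pics/s1.png"); cv2.imwrite("pics/s1c.png",cv2.resize(im[150:310,160:320],None,fx=3.7,fy=3.7,interpolation=2))
E
```

```text
[[224.00203646 222.43471277]
 [226.07464797 250.87759809]
 [225.10732579 245.67778874]]
```

View pics/s1c.png

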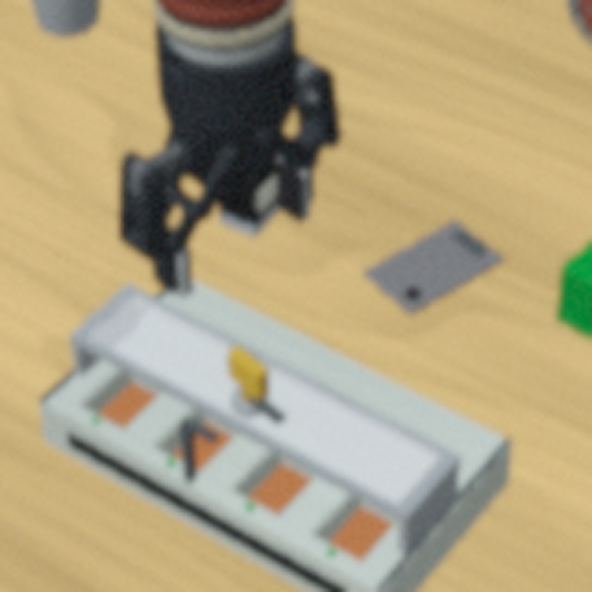

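```bash
python3 - <<'E'
from h import *
go(.6435,.0025,.105,-.18)
E
```

```text
pos [ 0.6429 -0.002   0.2007] jaw yaw -0.185 tilt x [-0.001 -0.    -1.   ]
shift cm [ 9.57 -0.01 -0.46] twist -0.005
```

Request:
carry_out(moves=[0.45, 2.5, 0, -0.46, 0, 0.45, 5, 0, -0.46, 0, 0.45, 8, 0, -0.46, 0, 0.45, 9.57, 0, -0.46, 0, 0.45, 9.57, 0, -0.46, 0, 0.45, 9.57, 0, -0.46, 0])

```text
time: 2.45
tool_pos: [0.6433, 0.0024, 0.1046]
tool_rot: [-0.451, -0.544, -0.452, 0.545]
contact_force: [-0.5, 0.4, 0.9]
gripper_width: 0.455
```

Request:
carry_out(moves=[0.0, 0, 0, 0, 0, 0.0, 0, 0, 0, 0, 0.0, 0, 0, 0, 0, 0.0, 0, 0, 0, 0, 0.0, 0, 0, 0, 0, 0.0, 0, 0, 0, 0])

```text
time: 2.95
tool_pos: [0.6458, 0.0033, 0.1081]
tool_rot: [0.453, 0.545, 0.451, -0.543]
contact_force: [-1.7, -1.2, 7.0]
gripper_width: 0.095
```

```bash
python3 - <<'E'
from h import *
d=go(.55,.0025,.105)
print(status.state()["contact_force"],status.state()["ft_torque"])
im=grab("scene","s2"); cv2.imwrite("pics/s2c.png",cv2.resize(im[180:310,160:310],None,fx=4,fy=4,interpolation=2))
E
```

```text
pos [0.6458 0.0033 0.1081] jaw yaw -0.184 tilt x [ 0.003 -0.001 -1.   ]
shift cm [ 0.27 -9.4   1.83] twist 0.000
[-1.70807658 -1.17525793  6.95910597] [-0.09534277  0.40868652 -0.04300836]
```

View pics/s2c.png

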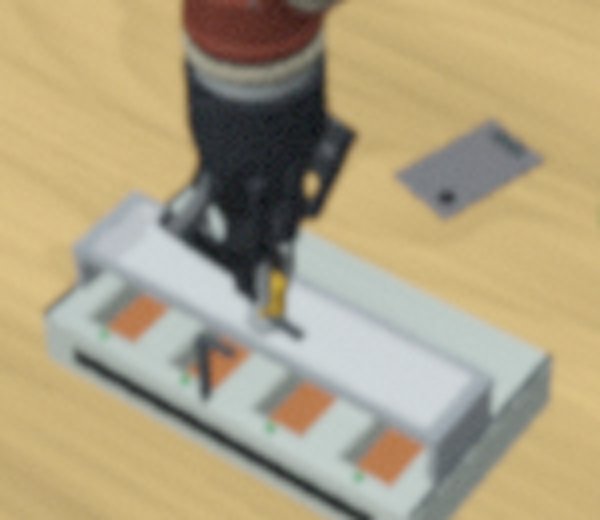

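Request:
carry_out(moves=[0, -0.3, -1, 0.17, 0, 0, -0.3, -2, 0.35, 0, 0, -0.3, -3, 0.52, 0, 0, -0.3, -4, 0.7, 0, 0, -0.3, -4.6, 0.8, 0, 0, -0.3, -4.6, 0.8, 0, 0, -0.3, -4.6, 0.8, 0])

```text
time: 3.58
tool_pos: [0.5968, 0.0038, 0.1081]
tool_rot: [-0.452, -0.543, -0.452, 0.545]
contact_force: [-2.3, -1.6, -1.8]
gripper_width: 0.102
```

Request:
carry_out(moves=[0, 0, -0.3, 0.05, 0, 0, 0, -0.6, 0.1, 0, 0, 0, -0.6, 0.1, 0, 0, 0, -0.6, 0.1, 0])

```text
time: 3.92
tool_pos: [0.5916, 0.0039, 0.1081]
tool_rot: [-0.452, -0.544, -0.452, 0.544]
contact_force: [1.1, -5.3, -4.5]
gripper_width: 0.097
```

Request:
carry_out(moves=[0, 0, -0.3, 0.05, 0, 0, 0, -0.6, 0.1, 0, 0, 0, -0.6, 0.1, 0, 0, 0, -0.6, 0.1, 0])

```text
time: 4.25
tool_pos: [0.5885, 0.0039, 0.1083]
tool_rot: [0.454, 0.546, 0.45, -0.542]
contact_force: [11.7, -5.3, -12.5]
gripper_width: 0.102
```

Request:
carry_out(moves=[0, 0, -0.3, 0.05, 0, 0, 0, -0.6, 0.1, 0, 0, 0, -0.6, 0.1, 0, 0, 0, -0.6, 0.1, 0])

```text
time: 4.58
tool_pos: [0.5878, 0.0039, 0.1085]
tool_rot: [0.457, 0.55, 0.446, -0.538]
contact_force: [34.9, -4.3, -29.0]
gripper_width: 0.1
```

Request:
carry_out(moves=[0, 0, 0.5, -0.1, 0, 0, 0, 0.9, -0.15, 0, 0, 0, 0.9, -0.15, 0, 0, 0, 0.9, -0.15, 0])

```text
time: 4.92
tool_pos: [0.589, 0.004, 0.1083]
tool_rot: [-0.452, -0.544, -0.452, 0.544]
contact_force: [2.0, -5.2, -5.3]
gripper_width: 0.099
```

Request:
carry_out(moves=[0.45, 0, 0, 0, 0, 0.45, 0, 0, 0, 0, 0.45, 0, 0, 0, 0, 0.45, -4, 0, 0, 0, 0.45, -8, 0, 0, 0, 0.45, -12, 0, 0, 0, 0.8, -16, 0, 0, 0, 0.8, -16, 16, 0, 0, 0.8, -16, -10, 30, 0, 0.8, -16, -10, 30, 0, 0.8, -16, -10, 30, 0, 0.8, -16, -10, 30, 0])

```text
time: 5.92
tool_pos: [0.5315, -0.1389, 0.2684]
tool_rot: [0.452, 0.544, 0.453, -0.543]
contact_force: [0.5, 0.0, 0.0]
gripper_width: 0.8
```

Request:
carry_out(moves=[0.8, 0, -10, 14, 0, 0.8, 0, -10, 14, 0, 0.8, 0, -10, 14, 0, 0.8, 0, -10, 14, 0, 0.8, 0, -10, 14, 0, 0.8, 0, -10, 14, 0])

```text
time: 6.42
tool_pos: [0.407, -0.2589, 0.2692]
tool_rot: [0.451, 0.545, 0.45, -0.544]
contact_force: [1.0, -0.9, -0.3]
gripper_width: 0.797
```

```bash
python3 - <<'E'
from h import *
go(.43,-.154,.12,1.57)
im=grab("top","t3"); grab("scene","s3");cv2.imwrite("pics/t3c.png",cv2.resize(im[130:290,150:360],None,fx=3.8,fy=3.8,interpolation=2)[:600,:800])
E
```

```text
pos [ 0.407  -0.2589  0.2692] jaw yaw -0.188 tilt x [ 0.002 -0.    -1.   ]
shift cm [ 14.92   0.27 -10.74] twist 1.384
```

View pics/t3c.png

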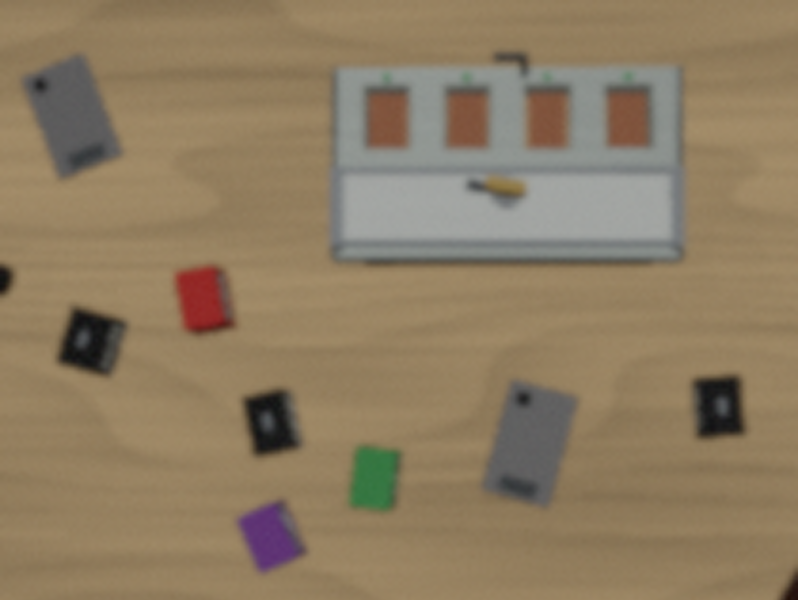

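View pics/s3.png

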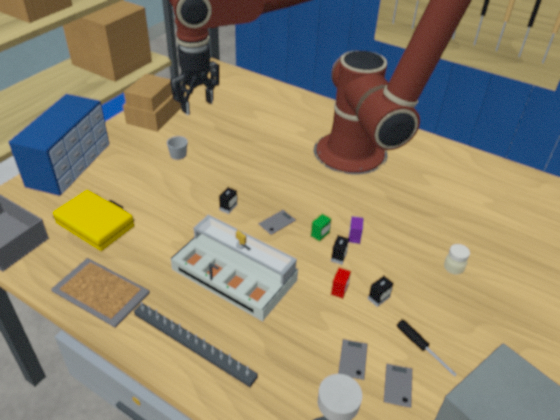

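```bash
cat >> h.py <<'E'
def packs_top(im):
    out=[]
    for c in blobs("top",im.max(2)<75,60,400):
        (u,v),wh,a=cv2.minAreaRect(c)
        if not(100<u<420 and 140<v<300) or max(wh)>21: continue
        X=ray("top",(u,v),.054)[0]; B=ray("top",cv2.boxPoints(((u,v),wh,a)),.054)[:,:2]
        e=[B[1]-B[0],B[2]-B[1]]; e=max(e,key=np.linalg.norm); y=np.arctan2(e[1],e[0])
        out.append((X[:2].round(4),round((y+np.pi/2)%np.pi-np.pi/2,3),np.round(wh,1),(round(u,1),round(v,1))))
    return out
def packs_scene(im):
    out=[]
    for c in blobs("scene",im.max(2)<70,60,600):
        M=cv2.moments(c); u=(M["m10"]/M["m00"],M["m01"]/M["m00"])
        if 200<u[0]<400 and 180<u[1]<310: out.append((ray("scene",u,.032)[0][:2].round(4),np.round(u,1)))
    return out
E
python3 - <<'E'
from h import *
t=cv2.imread("pics/t3.png"); s=cv2.imread("pics/s3.png")
for p in packs_top(t): print(p)
for p in packs_scene(s): print(p)
b,g,r=[t[...,i].astype(int) for i in range(3)]
m=(r-b)>40; m2=np.zeros_like(m); m2[145:175,238:330]=m[145:175,238:330]
for c in blobs("top",m2,30):
    M=cv2.moments(c); u=(M["m10"]/M["m00"],M["m01"]/M["m00"]); x,y,w,h=cv2.boundingRect(c); print(np.round(u,1),(x,y,w,h),ray("top",u,.022)[0].round(4),"near@.04",ray("top",(u[0],y+h-.5),.04)[0].round(4),"far@.022",ray("top",(u[0],y-.5),.022)[0].round(4))
m=(r-b)>60; m2=np.zeros_like(m); m2[165:190,260:300]=m[165:190,260:300]
for c in blobs("top",m2,4): M=cv2.moments(c); u=(M["m10"]/M["m00"],M["m01"]/M["m00"]); print("key",u,cv2.minAreaRect(c),ray("top",u,.11)[0])
E
```

```text
(array([0.421 , 0.1826]), np.float64(0.247), array([15. , 10.7]), (220.7, 240.8))
(array([ 0.4302, -0.1529]), np.float64(0.062), array([14.6, 10.8]), (338.8, 236.6))
(array([0.4834, 0.3195]), np.float64(-0.282), array([12.9, 14.3]), (173.2, 219.4))
(array([0.4827, 0.3214]), array([379.6, 288.4]))
(array([0.4203, 0.1836]), array([339.6, 247.9]))
(array([ 0.4294, -0.1602]), array([226.5, 198.1]))
[314.5 161. ] (310, 155, 10, 13) [ 0.6543 -0.0897  0.022 ] near@.04 [ 0.6315 -0.0882  0.04  ] far@.022 [ 0.6738 -0.09    0.022 ]
[293.5 161.4] (289, 155, 10, 14) [ 0.6538 -0.0277  0.022 ] near@.04 [ 0.6294 -0.0272  0.04  ] far@.022 [ 0.6746 -0.028   0.022 ]
[272.5 161.4] (268, 155, 10, 14) [0.6547 0.0342 0.022 ] near@.04 [0.6301 0.0338 0.04  ] far@.022 [0.6754 0.0341 0.022 ]
[251.5 161.4] (247, 155, 10, 14) [0.6555 0.0965 0.022 ] near@.04 [0.6309 0.0951 0.04  ] far@.022 [0.6763 0.0965 0.022 ]
[309.1 145.5] (289, 145, 41, 2) [ 0.7011 -0.0744  0.022 ] near@.04 [ 0.6937 -0.0733  0.04  ] far@.022 [ 0.704  -0.0744  0.022 ]
[258.5 145.5] (238, 145, 42, 2) [0.7031 0.0757 0.022 ] near@.04 [0.6958 0.0745 0.04  ] far@.022 [0.7062 0.0757 0.022 ]
key (282.5, 178.5) ((282.5, 178.5), (1.0, 7.0), 90.0) [0.58911393 0.00448402 0.11      ]
key (293.3827160493827, 165.9753086419753) ((293.5, 166.0), (2.0, 7.0), 90.0) [ 0.62342195 -0.02566255  0.11      ]
key (272.5, 165.94871794871793) ((272.5, 166.0), (2.0, 7.0), 90.0) [0.62422277 0.03161627 0.11      ]
```

```bash
python3 - <<'E'
from h import *
print(status.state()["joint_pos"])
go(.430,-.1555,.10,.06)
E
```

```text
[-7.16980164e-01 -3.14306947e-01  1.89734972e+00  1.25315931e-03
  1.55763393e+00 -5.32989244e-01]
pos [ 0.4086 -0.2573  0.2688] jaw yaw -0.184 tilt x [ 0.002  0.    -1.   ]
shift cm [ 16.89   0.21 -10.39] twist -0.244
```

Request:
carry_out(moves=[1, 4, 0.2, -4, -0.12, 1, 8, 0.2, -7, -0.24, 1, 12, 0.2, -10.39, -0.24, 1, 16.89, 0.2, -10.39, -0.24, 1, 16.89, 0.2, -10.39, -0.24, 1, 16.89, 0.2, -10.39, -0.24, 1, 16.89, 0.2, -10.39, -0.24, 1, 16.89, 0.2, -10.39, -0.24])

```text
time: 7.18
tool_pos: [0.4309, -0.1563, 0.1016]
tool_rot: [0.515, 0.486, 0.513, -0.485]
contact_force: [0.8, 0.3, 0.3]
gripper_width: 1.003
```

```bash
python3 - <<'E'
from h import *
go(.430,-.1555,.04,.06)
im=grab("scene","s4");cv2.imwrite("pics/s4c.png",cv2.resize(im[130:250,160:310],None,fx=4,fy=4,interpolation=2))
E
```

```text
pos [ 0.4309 -0.1563  0.1016] jaw yaw 0.058 tilt x [ 0.003 -0.001 -1.   ]
shift cm [ 6.16 -0.1  -0.09] twist -0.002
```

View pics/s4c.png

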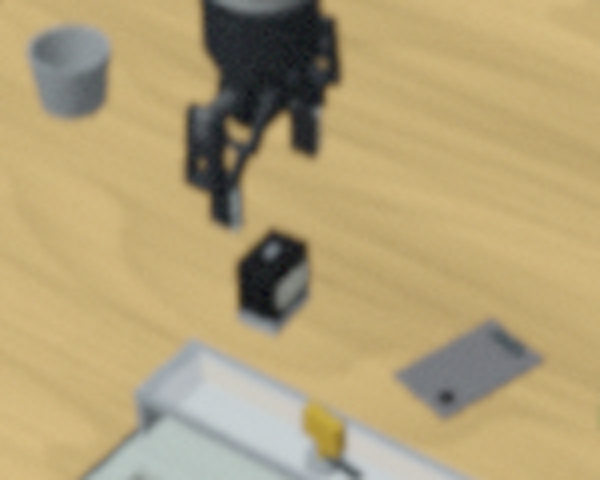

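Request:
carry_out(moves=[1, 3, 0, 0, 0, 1, 6.1, 0, 0, 0, 1, 6.1, 0, 0, 0, 0.3, 6.1, 0, 0, 0, 0.3, 6.1, 0, 0, 0, 0.3, 6.1, 0, 0, 0, 0.3, 6.1, 0, 0, 0, 0.3, 6.1, 0, 0, 0, 0.3, 6.1, 0, 0, 0])

```text
time: 7.98
tool_pos: [0.4312, -0.1573, 0.0415]
tool_rot: [0.516, 0.486, 0.512, -0.485]
contact_force: [-0.6, 0.4, 7.3]
gripper_width: 0.524
```

Request:
carry_out(moves=[1, 0, 0, 0, 0, 1, 0, 0, 0, 0, 1, 0, 0, 0, 0, 1, -4, 0, 0, 0, 1, -6, 0, 0, 0.2, 1, -6, 0, 0, 0.5, 1, -6, 0, 0, 0.8, 1, -6, 0, 0, 1.1, 1, -6, 0, 0, 1.571, 1, -6, 0, 0, 1.571, 1, -6, 0, 0, 1.571, 1, -6, 0, 0, 1.571])

```text
time: 8.98
tool_pos: [0.4289, -0.1558, 0.0981]
tool_rot: [-0.216, -0.673, -0.216, 0.673]
contact_force: [-1.0, 0.1, 0.1]
gripper_width: 0.998
```

Request:
carry_out(moves=[1, 0, 0, 0, 0.52, 1, 0, 0, 0, 0.52, 1, 0, 0, 0, 0.52, 1, 0, 0, 0, 0.52, 1, 0, 0, 0, 0.52, 1, 0, 0, 0, 0.52])

```text
time: 9.48
tool_pos: [0.4289, -0.1559, 0.0982]
tool_rot: [-0.038, -0.706, -0.039, 0.706]
contact_force: [-0.4, -0.1, 0.7]
gripper_width: 0.999
```

```bash
python3 - <<'E'
from h import *
go(.4312,-.1573,.04,-1.513)
E
```

```text
pos [ 0.4289 -0.1559  0.0982] jaw yaw -1.462 tilt x [-0.  0. -1.]
shift cm [ 5.82  0.17 -0.21] twist 0.051
```

Request:
carry_out(moves=[1, 3, 0.17, -0.21, 0.05, 1, 5.8, 0.17, -0.21, 0.05, 1, 5.8, 0.17, -0.21, 0.05, 1, 5.8, 0.17, -0.21, 0.05, 0.1, 5.8, 0.17, -0.21, 0.05, 0.1, 5.8, 0.17, -0.21, 0.05, 0.1, 5.8, 0.17, -0.21, 0.05, 0.1, 5.8, 0.17, -0.21, 0.05, 0.1, 5.8, 0.17, -0.21, 0.05, 0.1, 5.8, 0.17, -0.21, 0.05, 0.1, 5.8, 0.17, -0.21, 0.05])

```text
time: 10.4
tool_pos: [0.4322, -0.1578, 0.0418]
tool_rot: [0.02, 0.707, 0.02, -0.706]
contact_force: [-0.7, 2.4, 5.5]
gripper_width: 0.357
```

Request:
carry_out(moves=[0.1, -3, 0, 0, 0, 0.1, -7, 0, 0, 0, 0.1, -10, 0, 0, 0, 0.1, -10, 0, 0, 0, 0.1, -10, 0, 0, 0])

```text
time: 10.82
tool_pos: [0.4326, -0.1582, 0.1427]
tool_rot: [0.021, 0.708, 0.019, -0.705]
contact_force: [-0.7, 0.3, -1.9]
gripper_width: 0.361
```

```bash
python3 - <<'E'
from h import *
print(status.state()["joint_pos"][5])
go(.6522,-.090,.14,-1.58)
E
```

```text
1.0016171984537492
pos [ 0.4326 -0.1582  0.1427] jaw yaw -1.514 tilt x [ 0.004 -0.003 -1.   ]
shift cm [  0.34  -5.56 -22.31] twist 0.066
```

Request:
carry_out(moves=[0.1, 0, -1, -4, 0.066, 0.1, 0, -2, -8, 0.066, 0.1, 0, -3, -12, 0.066, 0.1, 0, -4, -16, 0.066, 0.1, 0.0, -5.56, -20, 0.066, 0.1, 0, -5.56, -22.31, 0.066, 0.1, 0, -5.56, -22.31, 0.066, 0.1, 0, -5.56, -22.31, 0.066, 0.1, 0, -5.56, -22.31, 0.066, 0.1, 0, -5.56, -22.31, 0.066])

```text
time: 11.65
tool_pos: [0.6492, -0.0894, 0.1388]
tool_rot: [0.004, -0.706, 0.003, 0.708]
contact_force: [-0.1, 0.8, -2.5]
gripper_width: 0.358
```

```bash
python3 - <<'E'
from h import *
im=grab("scene","s5");cv2.imwrite("pics/s5c.png",cv2.resize(im[160:310,150:310],None,fx=4,fy=4,interpolation=2))
im=grab("top","t5");cv2.imwrite("pics/t5c.png",cv2.resize(im[130:210,230:340],None,fx=6,fy=6,interpolation=2))
go(.6522,-.090,.092,-1.58)
E
```

```text
pos [ 0.6497 -0.0896  0.1399] jaw yaw -1.581 tilt x [-0.001  0.    -1.   ]
shift cm [ 4.78  0.04 -0.25] twist -0.001
```

View pics/s5c.png

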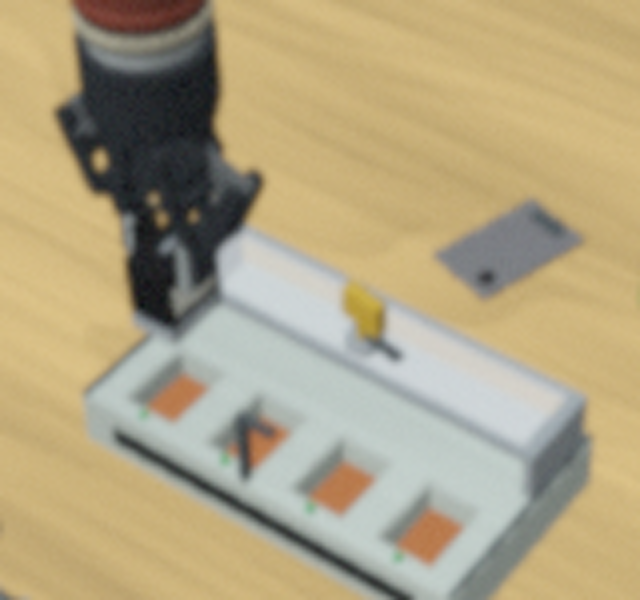

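View pics/t5c.png

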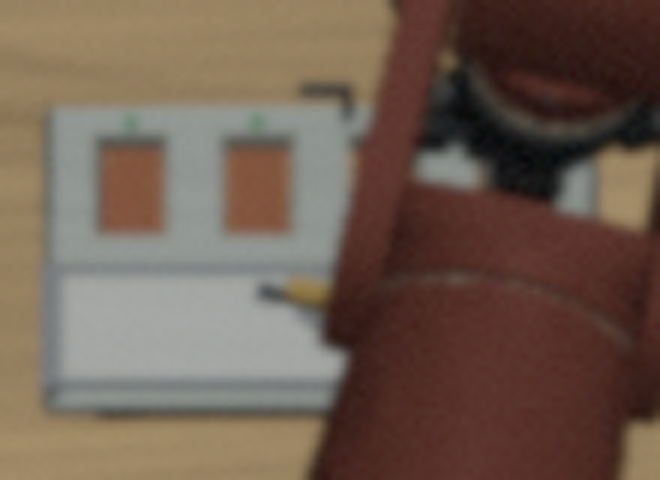

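Request:
carry_out(moves=[0.1, 2, 0.04, -0.25, 0, 0.1, 4.5, 0.04, -0.25, 0, 0.1, 4.7, 0.04, -0.25, 0, 0.1, 4.7, 0.04, -0.25, 0, 0.1, 4.7, 0.04, -0.25, 0])

```text
time: 12.17
tool_pos: [0.6534, -0.09, 0.0942]
tool_rot: [-0.003, 0.707, -0.003, -0.707]
contact_force: [0.5, 0.3, -1.2]
gripper_width: 0.364
```

```bash
python3 - <<'E'
from h import *
go(.6522,-.090,.092,-1.58)
im=grab("scene","s6");cv2.imwrite("pics/s6c.png",cv2.resize(im[210:290,160:260],None,fx=7,fy=7,interpolation=2))
E
```

```text
pos [ 0.6534 -0.09    0.0942] jaw yaw -1.580 tilt x [ 0. -0. -1.]
shift cm [0.22 0.   0.12] twist -0.000
```

View pics/s6c.png

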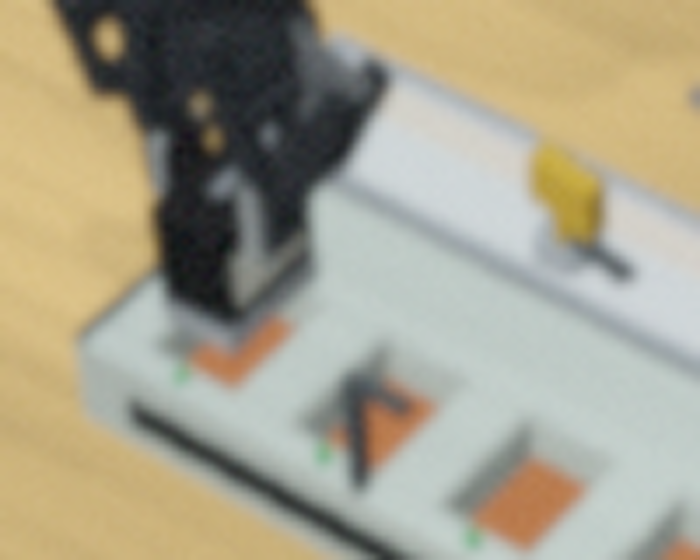

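Request:
carry_out(moves=[0.1, 0.5, 0, 0.05, 0, 0.1, 0.9, 0, 0.05, 0, 0.1, 1.2, 0, 0.05, 0, 0.1, 1.2, 0, 0.05, 0, 0.1, 1.2, 0, 0.05, 0])

```text
time: 12.63
tool_pos: [0.6529, -0.0897, 0.0812]
tool_rot: [0.003, -0.707, 0.003, 0.707]
contact_force: [-0.3, -0.2, -1.9]
gripper_width: 0.363
```

Request:
carry_out(moves=[0.1, 0.3, 0, 0, 0, 0.1, 0.6, 0, 0, 0, 0.1, 0.9, 0, 0, 0, 0.1, 0.9, 0, 0, 0, 0.1, 0.9, 0, 0, 0])

```text
time: 13.05
tool_pos: [0.6527, -0.0898, 0.0718]
tool_rot: [0.003, -0.707, 0.003, 0.707]
contact_force: [0.9, -0.8, -2.3]
gripper_width: 0.357
```

Request:
carry_out(moves=[0.1, 0.4, 0, 0, 0, 0.1, 0.8, 0, 0, 0, 0.1, 1.2, 0, 0, 0, 0.1, 1.6, 0, 0, 0, 0.1, 1.8, 0, 0, 0, 0.1, 1.8, 0, 0, 0, 0.1, 1.8, 0, 0, 0])

```text
time: 13.63
tool_pos: [0.6532, -0.0898, 0.0543]
tool_rot: [-0.003, 0.707, -0.003, -0.707]
contact_force: [-0.1, -0.5, 0.4]
gripper_width: 0.361
```

Request:
carry_out(moves=[0.1, 0.3, 0, 0, 0, 0.1, 0.5, 0, 0, 0, 0.1, 0.5, 0, 0, 0, 0.1, 0.5, 0, 0, 0])

```text
time: 13.97
tool_pos: [0.6541, -0.0898, 0.0536]
tool_rot: [-0.003, 0.708, -0.003, -0.707]
contact_force: [-7.7, 1.5, 18.4]
gripper_width: 0.359
```

Request:
carry_out(moves=[0.1, -0.3, 0, 0, 0, 0.1, -0.3, 0, 0, 0, 0.6, -0.3, 0, 0, 0, 0.6, -0.3, 0, 0, 0, 0.6, -0.3, 0, 0, 0, 0.6, -2, 0, 0, 0, 0.6, -6, 0, 0, 0, 0.6, -10, 0, 0, 0, 0.6, -14, 0, 0, 0, 0.6, -14, 0, 0, 0])

```text
time: 14.8
tool_pos: [0.6576, -0.0907, 0.2]
tool_rot: [-0.002, 0.713, -0.004, -0.702]
contact_force: [1.0, -0.5, 1.8]
gripper_width: 0.603
```

```bash
python3 - <<'E'
from h import *
im=grab("scene","s7");cv2.imwrite("pics/s7c.png",cv2.resize(im[160:330,150:410],None,fx=3,fy=3,interpolation=2))
for p in packs_scene(im): print(p)
im=grab("top","t7")
for p in packs_top(im): print(p)
print(status.state()["joint_pos"])
go(.4205,.183,.10,.247)
E
```

```text
(array([0.4827, 0.3216]), array([379.6, 288.4]))
(array([0.4201, 0.1835]), array([339.6, 247.8]))
(array([0.4206, 0.1829]), np.float64(0.247), array([14.8, 10.4]), (220.6, 241.0))
(array([0.4834, 0.3195]), np.float64(-0.256), array([12.7, 14.2]), (173.2, 219.4))
[-2.49263698e-01  1.63187700e-01  1.57373725e+00  2.49646666e-04
  1.39996796e+00  1.33062907e+00]
pos [ 0.6543 -0.0899  0.192 ] jaw yaw -1.580 tilt x [ 0.005 -0.001 -1.   ]
shift cm [  9.07 -27.08  23.67] twist 1.315
```

View pics/s7c.png

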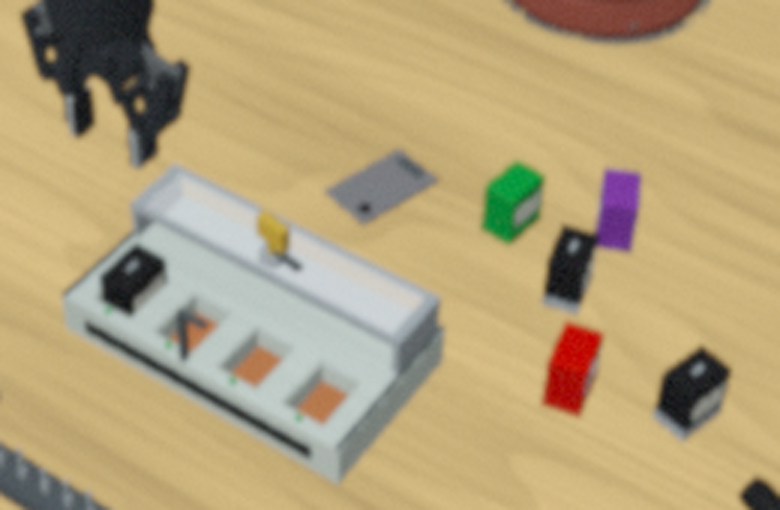

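Request:
carry_out(moves=[0.75, 0, -27.1, 23.67, 1.315, 0.75, 0, -27.1, 23.67, 1.315, 0.75, 0, -27.1, 23.67, 1.315, 0.75, 0, -27.1, 23.67, 1.315, 0.75, 0, -27.1, 23.67, 1.315, 0.75, 0, -27.1, 23.67, 1.315, 0.75, 0, -27.1, 23.67, 1.315, 0.75, 0, -27.1, 23.67, 1.315, 0.75, 0, -27.1, 23.67, 1.315, 0.75, 0, -27.1, 23.67, 1.315, 0.75, 0, -27.1, 23.67, 1.315, 0.75, 0, -27.1, 23.67, 1.315])

```text
time: 15.9
tool_pos: [0.4175, 0.1812, 0.1867]
tool_rot: [0.432, -0.557, 0.434, 0.561]
contact_force: [0.2, -0.7, -0.5]
gripper_width: 0.752
```

Request:
carry_out(moves=[0.75, 0, 0, 0, 0, 0.75, 0, 0, 0, 0])

```text
time: 16.07
tool_pos: [0.4188, 0.1808, 0.188]
tool_rot: [0.434, -0.557, 0.434, 0.559]
contact_force: [0.8, -0.4, 0.1]
gripper_width: 0.749
```

```bash
python3 - <<'E'
from h import *
go(.421,.184,.10,.247)
E
```

```text
pos [0.4188 0.1808 0.188 ] jaw yaw -2.893 tilt x [-0.003  0.002 -1.   ]
shift cm [ 8.8  -0.31  0.24] twist 0.002
```

```bash
python3 - <<'E'
from h import *
print(status.state()["joint_pos"])
E
```

```text
[ 2.42683719e-01 -3.33011879e-01  2.04659721e+00  2.34091879e-03
  1.43052171e+00  3.13522481e+00]
```

Request:
carry_out(moves=[0.75, 3, -0.31, 0.24, -0.06, 0.75, 6, -0.31, 0.24, -0.06, 0.75, 8.5, -0.31, 0.24, -0.06, 0.75, 11, -0.31, 0.24, -0.06, 0.75, 14.7, -0.31, 0.24, -0.06, 0.75, 14.7, -0.31, 0.24, -0.06, 0.75, 14.7, -0.31, 0.24, -0.06])

```text
time: 16.65
tool_pos: [0.4196, 0.1836, 0.04]
tool_rot: [0.416, -0.569, 0.418, 0.573]
contact_force: [0.7, -0.7, 0.8]
gripper_width: 0.749
```

Request:
carry_out(moves=[0.3, 0, 0, 0, 0, 0.3, 0, 0, 0, 0, 0.3, 0, 0, 0, 0, 0.3, 0, 0, 0, 0, 0.3, 0, 0, 0, 0, 0.3, 0, 0, 0, 0])

```text
time: 17.15
tool_pos: [0.4236, 0.1849, 0.0447]
tool_rot: [-0.419, 0.572, -0.415, -0.571]
contact_force: [0.3, -0.6, 6.9]
gripper_width: 0.525
```

```bash
python3 - <<'E'
from h import *
print(status.state()["joint_pos"])
go(.421,.184,.04,.309)
im=grab("scene","s8");cv2.imwrite("pics/s8c.png",cv2.resize(im[160:330,260:410],None,fx=3.5,fy=3.5,interpolation=2))
E
```

```text
[ 2.49113367e-01 -1.35368420e-01  2.14207907e+00  2.09895612e-03
  1.13038284e+00  3.08005931e+00]
pos [0.4236 0.1849 0.0447] jaw yaw -2.832 tilt x [ 0.004  0.003 -1.   ]
shift cm [ 0.47  0.28 -0.  ] twist 0.001
```

View pics/s8c.png

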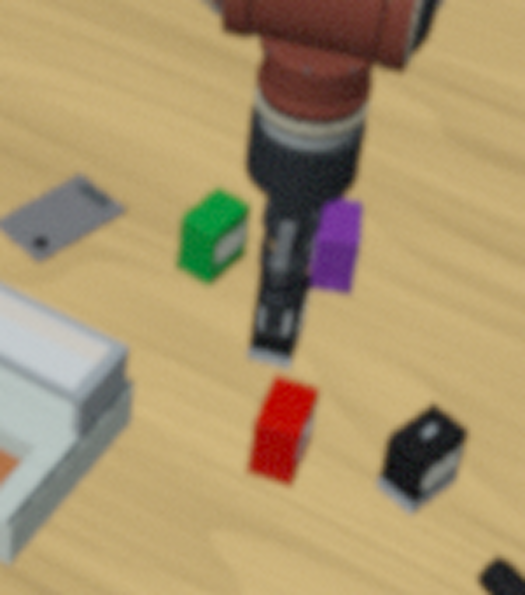

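Request:
carry_out(moves=[0.75, 0, 0, 0, 0, 0.75, 0, 0, 0, 0, 0.75, 0, 0, 0, 0, 0.75, -4, 0, 0, 0, 0.75, -6, 0, 0, -1.571, 0.75, -6, 0, 0, -1.571, 0.75, -6, 0, 0, -1.571, 0.75, -6, 0, 0, -1.571, 0.75, -6, 0, 0, -1.571, 0.75, -6, 0, 0, -1.571, 0.75, -6, 0, 0, -1.571, 0.75, -6, 0, 0, -1.571])

```text
time: 18.2
tool_pos: [0.4213, 0.1843, 0.1019]
tool_rot: [0.091, -0.701, 0.089, 0.702]
contact_force: [-0.0, 1.3, -0.2]
gripper_width: 0.754
```

Request:
carry_out(moves=[0.75, 0, 0, 0, -0.571, 0.75, 0, 0, 0, -0.571, 0.75, 0, 0, 0, -0.571, 0.75, 0, 0, 0, -0.571, 0.75, 0, 0, 0, -0.571, 0.75, 0, 0, 0, -0.571, 0.75, 0, 0, 0, -0.571])

```text
time: 18.78
tool_pos: [0.4214, 0.1843, 0.1021]
tool_rot: [-0.108, -0.698, -0.109, 0.699]
contact_force: [0.7, -1.1, -0.1]
gripper_width: 0.75
```

```bash
python3 - <<'E'
from h import *
print(status.state()["joint_pos"])
go(.4236,.1849,.04,-1.262)
E
```

```text
[ 0.24891811 -0.22780424  2.11336746  0.00239321  1.25669535  1.51107478]
pos [0.4214 0.1843 0.1021] jaw yaw -1.263 tilt x [-0.001  0.002 -1.   ]
shift cm [ 6.21  0.03 -0.23] twist -0.001
```

Request:
carry_out(moves=[0.75, 3, 0.03, -0.23, 0, 0.75, 6.1, 0.03, -0.23, 0, 0.75, 6.1, 0.03, -0.23, 0, 0.75, 6.1, 0.03, -0.23, 0, 0.1, 6.1, 0.03, -0.23, 0, 0.1, 6.1, 0.03, -0.23, 0, 0.1, 6.1, 0.03, -0.23, 0, 0.1, 6.1, 0.03, -0.23, 0, 0.1, 6.1, 0.03, -0.23, 0, 0.1, 6.1, 0.03, -0.23, 0, 0.1, 6.1, 0.03, -0.23, 0])

```text
time: 19.7
tool_pos: [0.4256, 0.1854, 0.0438]
tool_rot: [0.108, 0.7, 0.11, -0.697]
contact_force: [-1.2, 1.1, 5.8]
gripper_width: 0.363
```

Request:
carry_out(moves=[0.1, -3, 0, 0, 0, 0.1, -7, 0, 0, 0, 0.1, -10.5, 0, 0, 0, 0.1, -10.5, 0, 0, 0, 0.1, -10.5, 0, 0, 0])

```text
time: 20.12
tool_pos: [0.4261, 0.1852, 0.15]
tool_rot: [0.108, 0.701, 0.11, -0.696]
contact_force: [-1.1, 0.1, -0.9]
gripper_width: 0.366
```

```bash
python3 - <<'E'
from h import *
im=grab("scene");
for p in packs_scene(im): print(p)
go(.6533,.034,.145,-1.58)
E
```

```text
(array([0.4827, 0.3214]), array([379.6, 288.4]))
pos [0.4245 0.1848 0.1474] jaw yaw -1.261 tilt x [ 0.002  0.003 -1.   ]
shift cm [  0.23  21.34 -17.2 ] twist 0.319
```

Request:
carry_out(moves=[0.1, 0, 21.34, -17.2, 0.319, 0.1, 0, 21.34, -17.2, 0.319, 0.1, 0, 21.34, -17.2, 0.319, 0.1, 0, 21.34, -17.2, 0.319, 0.1, 0, 21.34, -17.2, 0.319, 0.1, 0, 21.34, -17.2, 0.319, 0.1, 0, 21.34, -17.2, 0.319, 0.1, 0, 21.34, -17.2, 0.319, 0.1, 0, 21.34, -17.2, 0.319, 0.1, 0, 21.34, -17.2, 0.319])

```text
time: 21.0
tool_pos: [0.6511, 0.0343, 0.1434]
tool_rot: [0.004, -0.705, 0.002, 0.709]
contact_force: [0.3, -0.0, -1.4]
gripper_width: 0.359
```

```bash
python3 - <<'E'
from h import *
grab("scene")
go(.6533,.034,.095,-1.58)
E
```

```text
pos [0.6511 0.0347 0.144 ] jaw yaw -1.579 tilt x [-0.004  0.003 -1.   ]
shift cm [ 4.9   0.08 -0.24] twist 0.001
```

Request:
carry_out(moves=[0.1, 2, 0.08, -0.24, 0, 0.1, 4.5, 0.08, -0.24, 0, 0.1, 4.8, 0.08, -0.24, 0, 0.1, 4.8, 0.08, -0.24, 0, 0.1, 4.8, 0.08, -0.24, 0])

```text
time: 21.47
tool_pos: [0.6547, 0.0339, 0.0983]
tool_rot: [0.004, -0.707, 0.002, 0.707]
contact_force: [1.2, -0.8, -0.9]
gripper_width: 0.367
```

```bash
python3 - <<'E'
from h import *
im=grab("scene","s9");cv2.imwrite("pics/s9c.png",cv2.resize(im[210:300,180:280],None,fx=6.5,fy=6.5,interpolation=2))
go(.6533,.034,.095,-1.58)
E
```

```text
pos [0.6556 0.0337 0.0994] jaw yaw -1.579 tilt x [ 0.001  0.002 -1.   ]
shift cm [ 0.44 -0.03  0.23] twist 0.001
```

View pics/s9c.png

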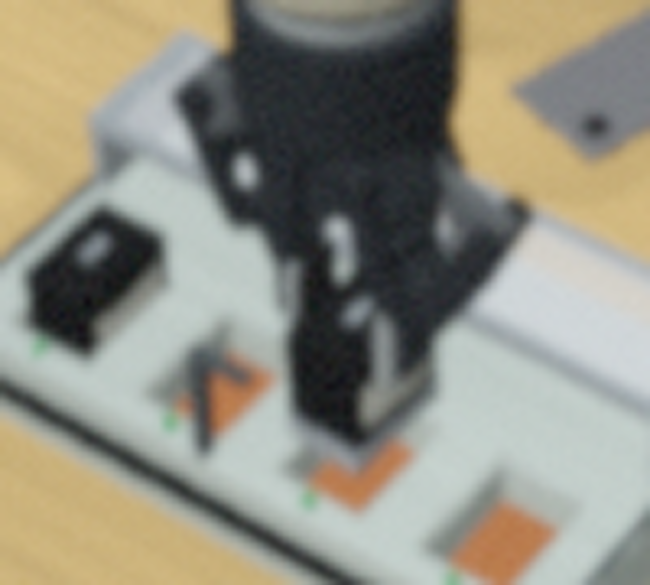

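Request:
carry_out(moves=[0.1, 0.4, 0, 0.13, 0, 0.1, 0.8, 0, 0.13, 0, 0.1, 1.2, 0, 0.13, 0, 0.1, 1.6, 0, 0.13, 0, 0.1, 1.6, 0, 0.13, 0, 0.1, 1.6, 0, 0.13, 0])

```text
time: 22.02
tool_pos: [0.6549, 0.0333, 0.0832]
tool_rot: [-0.004, 0.708, -0.002, -0.707]
contact_force: [0.5, 0.8, 4.4]
gripper_width: 0.365
```

Request:
carry_out(moves=[0.1, 0.3, 0, 0, 0, 0.1, 0.6, 0, 0, 0, 0.1, 0.9, 0, 0, 0, 0.1, 0.9, 0, 0, 0, 0.1, 0.9, 0, 0, 0])

```text
time: 22.43
tool_pos: [0.6554, 0.0331, 0.073]
tool_rot: [-0.004, 0.708, -0.003, -0.706]
contact_force: [4.8, -1.0, -0.4]
gripper_width: 0.362
```

Request:
carry_out(moves=[0.1, 0.4, 0, -0.1, 0, 0.1, 0.8, 0, -0.15, 0, 0.1, 1.2, 0, -0.15, 0, 0.1, 1.6, 0, -0.15, 0, 0.1, 1.9, 0, -0.15, 0, 0.1, 1.9, 0, -0.15, 0, 0.1, 1.9, 0, -0.15, 0])

```text
time: 23.02
tool_pos: [0.6558, 0.0332, 0.0558]
tool_rot: [0.004, -0.707, 0.003, 0.707]
contact_force: [-3.9, -0.2, 11.7]
gripper_width: 0.359
```

Request:
carry_out(moves=[0.1, 0.3, 0, 0, 0, 0.1, 0.5, 0, 0, 0, 0.1, 0.5, 0, 0, 0, 0.1, 0.5, 0, 0, 0])

```text
time: 23.35
tool_pos: [0.6563, 0.0332, 0.0555]
tool_rot: [0.004, -0.707, 0.002, 0.708]
contact_force: [-14.2, -0.4, 30.7]
gripper_width: 0.36
```

Request:
carry_out(moves=[0.1, -0.5, 0, 0, 0, 0.1, -0.5, 0, 0, 0, 0.6, -0.5, 0, 0, 0, 0.6, -0.5, 0, 0, 0, 0.6, -0.5, 0, 0, 0, 0.6, -2, 0, 0, 0, 0.6, -6, 0, 0, 0, 0.6, -10, 0, 0, 0, 0.6, -14, 0, 0, 0, 0.6, -14, 0, 0, 0])

```text
time: 24.18
tool_pos: [0.6604, 0.0328, 0.2009]
tool_rot: [-0.004, 0.713, -0.003, -0.701]
contact_force: [0.8, -0.3, 2.5]
gripper_width: 0.599
```

```bash
python3 - <<'E'
from h import *
im=grab("scene","s10");cv2.imwrite("pics/s10c.png",cv2.resize(im[160:330,150:410],None,fx=3,fy=3,interpolation=2))
for p in packs_scene(im): print(p)
im=grab("top","t10")
for p in packs_top(im): print(p)
print(status.state()["joint_pos"])
go(.484,.3215,.10,-.27)
E
```

```text
(array([0.4826, 0.3215]), array([379.6, 288.3]))
(array([0.6397, 0.0207]), array([234.2, 274.6]))
(array([0.4833, 0.3195]), np.float64(-0.268), array([13. , 14.1]), (173.2, 219.4))
(array([ 0.6522, -0.089 ]), np.float64(-0.016), array([15., 10.]), (315.0, 159.5))
(array([0.6626, 0.0332]), np.float64(-0.008), array([9., 9.]), (272.5, 156.5))
[-0.06385493  0.15630492  1.57973688  0.00215713  1.40025283  1.51561524]
pos [0.6571 0.0329 0.193 ] jaw yaw -1.580 tilt x [ 0.005  0.002 -1.   ]
shift cm [  9.26 -28.68  17.62] twist -1.310
```

View pics/s10c.png

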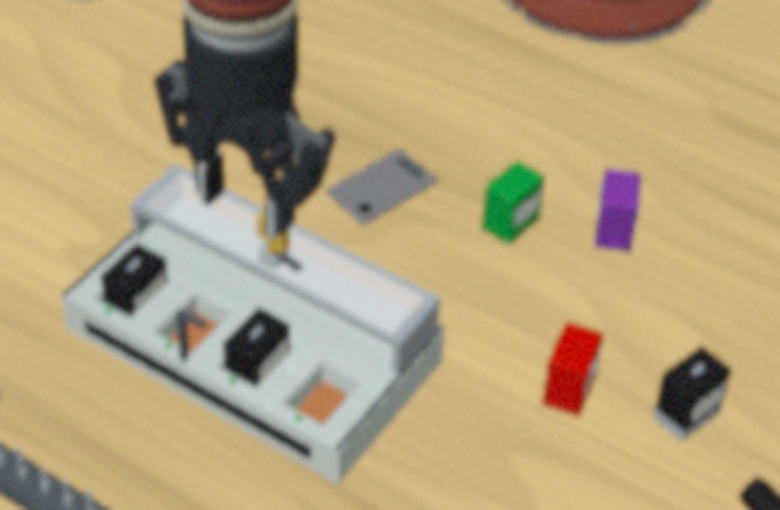

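```bash
python3 - <<'E'
from h import *
t=cv2.imread("pics/t10.png"); s=cv2.imread("pics/s10.png")
a=cv2.resize(t[205:235,158:192],None,fx=11,fy=11,interpolation=0); b=cv2.resize(s[270:310,360:400],None,fx=10,fy=10,interpolation=0)
h=max(a.shape[0],b.shape[0]); o=np.zeros((h,a.shape[1]+b.shape[1],3),np.uint8); o[:a.shape[0],:a.shape[1]]=a;o[:b.shape[0],a.shape[1]:]=b
cv2.imwrite("pics/c.png",o)
# predicted top-face corners for hypotheses
for yaw in(-.27,-.27+np.pi/2):
    c,sn=np.cos(yaw),np.sin(yaw); P=[[.4835+c*x-sn*y,.321+sn*x+c*y,z] for z in(.054,0) for x,y in((.023,.016),(.023,-.016),(-.023,-.016),(-.023,.016))]
    print(yaw,proj("top",P).round(1).tolist(),proj("scene",P).round(1).tolist())
E
```

```text
-0.27 [[169.6, 210.2], [180.2, 213.1], [175.8, 228.6], [165.2, 225.7], [174.6, 211.7], [184.8, 214.5], [180.6, 229.3], [170.4, 226.5]] [[379.5, 291.5], [368.8, 283.1], [381.9, 273.3], [392.7, 281.4], [375.9, 306.5], [365.5, 298.2], [378.3, 288.4], [388.8, 296.5]]
1.3007963267948965 [[163.5, 222.7], [166.6, 211.9], [181.9, 216.1], [178.8, 226.8], [168.8, 223.7], [171.7, 213.4], [186.4, 217.3], [183.5, 227.6]] [[393.1, 284.8], [384.0, 291.8], [368.5, 279.8], [377.7, 273.0], [389.1, 299.8], [380.2, 306.8], [365.2, 294.9], [374.2, 288.1]]
```

View pics/c.png

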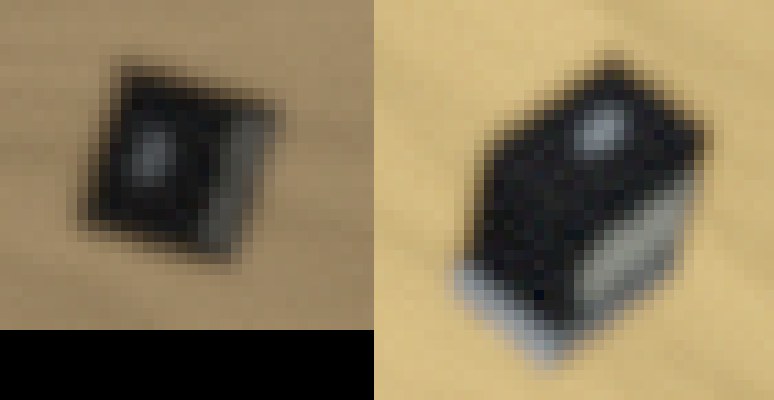

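Request:
carry_out(moves=[0.75, 0, -28.7, 17.6, -1.31, 0.75, 0, -28.7, 17.6, -1.31, 0.75, 0, -28.7, 17.6, -1.31, 0.75, 0, -28.7, 17.6, -1.31, 0.75, 0, -28.7, 17.6, -1.31, 0.75, 0, -28.7, 17.6, -1.31, 0.75, 0, -28.7, 17.6, -1.31, 0.75, 0, -28.7, 17.6, -1.31, 0.75, 0, -28.7, 17.6, -1.31, 0.75, 0, -28.7, 17.6, -1.31, 0.75, 0, -28.7, 17.6, -1.31, 0.75, 0, -28.7, 17.6, -1.31])

```text
time: 25.28
tool_pos: [0.4807, 0.3215, 0.1875]
tool_rot: [-0.428, -0.561, -0.43, 0.563]
contact_force: [-0.7, 0.0, -0.1]
gripper_width: 0.748
```

Request:
carry_out(moves=[0.75, 0, 0, 0, 0, 0.75, 0, 0, 0, 0])

```text
time: 25.45
tool_pos: [0.4817, 0.3211, 0.1886]
tool_rot: [-0.427, -0.563, -0.429, 0.563]
contact_force: [-0.2, -0.4, -0.1]
gripper_width: 0.745
```

```bash
python3 - <<'E'
from h import *
im=grab("scene","s11")
for p in packs_scene(im): print(p)
go(.4833,.322,.04,-.27)
E
```

```text
(array([0.483 , 0.3215]), array([379.5, 288.4]))
(array([0.6398, 0.0207]), array([234.2, 274.6]))
pos [0.4819 0.3211 0.1888] jaw yaw -0.271 tilt x [-0.002  0.001 -1.   ]
shift cm [14.88  0.14 -0.11] twist -0.001
```

Request:
carry_out(moves=[0.75, 4, 0.14, -0.1, 0, 0.75, 8, 0.14, -0.1, 0, 0.75, 11, 0.14, -0.1, 0, 0.75, 14.7, 0.14, -0.1, 0, 0.75, 14.7, 0.14, -0.1, 0, 0.75, 14.7, 0.14, -0.1, 0, 0.3, 14.7, 0.14, -0.1, 0, 0.3, 14.7, 0.14, -0.1, 0, 0.3, 14.7, 0.14, -0.1, 0, 0.3, 14.7, 0.14, -0.1, 0, 0.3, 14.7, 0.14, -0.1, 0, 0.3, 14.7, 0.14, -0.1, 0])

```text
time: 26.5
tool_pos: [0.4859, 0.3235, 0.046]
tool_rot: [0.428, 0.565, 0.428, -0.56]
contact_force: [-1.2, -1.4, 6.8]
gripper_width: 0.524
```

Request:
carry_out(moves=[0.75, 0, 0, 0, 0, 0.75, 0, 0, 0, 0, 0.75, 0, 0, 0, 0, 0.75, -4, 0, 0, 0, 0.75, -6, 0, 0, 0.12, 0.65, -6, 0, 0, 0.8, 0.65, -6, 0, 0, 0.8, 0.65, -6, 0, 0, 0.8, 0.65, -6, 0, 0, 0.8, 0.65, -6, 0, 0, 0.8, 0.65, -6, 0, 0, 0.8, 0.65, -6, 0, 0, 0.8])

```text
time: 27.5
tool_pos: [0.4834, 0.3222, 0.1023]
tool_rot: [-0.174, -0.685, -0.176, 0.685]
contact_force: [0.2, 0.2, 0.3]
gripper_width: 0.651
```

Request:
carry_out(moves=[0.65, 0, 0, 0, 0.771, 0.65, 0, 0, 0, 0.771, 0.65, 0, 0, 0, 0.771, 0.65, 0, 0, 0, 0.771, 0.65, 0, 0, 0, 0.771, 0.65, 0, 0, 0, 0.771, 0.65, 0, 0, 0, 0.771, 0.65, 0, 0, 0, 0.771, 0.65, 0, 0, 0, 0.771])

```text
time: 28.25
tool_pos: [0.4836, 0.3223, 0.1025]
tool_rot: [0.095, -0.7, 0.093, 0.701]
contact_force: [-0.1, 0.1, -0.3]
gripper_width: 0.651
```

```bash
python3 - <<'E'
from h import *
print(status.state()["joint_pos"])
im=grab("scene","s12");cv2.imwrite("pics/s12c.png",cv2.resize(im[200:370,300:470],None,fx=3.5,fy=3.5,interpolation=2))
go(.4833,.322,.04,-1.841)
E
```

```text
[0.45878156 0.0725026  1.83031584 0.00230047 1.23857563 2.29576361]
pos [0.4837 0.3223 0.1026] jaw yaw -1.838 tilt x [-0.001  0.002 -1.   ]
shift cm [6.26 0.05 0.02] twist 0.003
```

View pics/s12c.png

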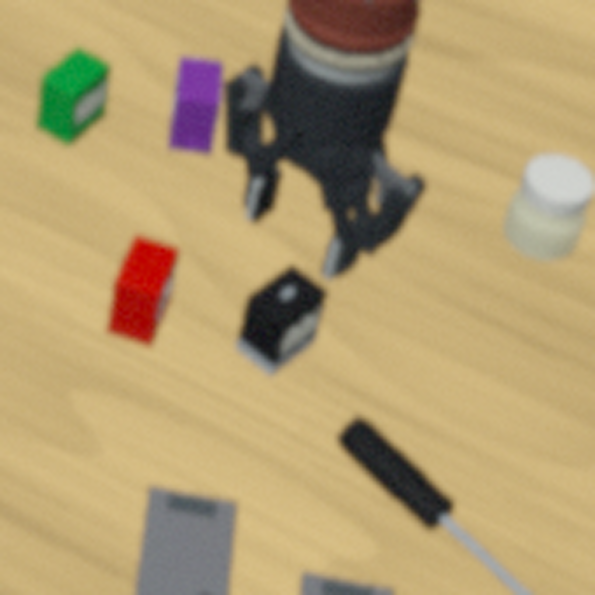

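```bash
python3 - <<'E'
from h import *
go(.484,.3233,.04,-1.841)
E
```

```text
pos [0.4837 0.3223 0.1026] jaw yaw -1.838 tilt x [-0.001  0.002 -1.   ]
shift cm [ 6.26 -0.09 -0.01] twist 0.003
```

Request:
carry_out(moves=[0.65, 3, -0.09, 0, 0, 0.65, 6.2, -0.09, 0, 0, 0.65, 6.2, -0.09, 0, 0, 0.65, 6.2, -0.09, 0, 0, 0.1, 6.2, -0.09, 0, 0, 0.1, 6.2, -0.09, 0, 0, 0.1, 6.2, -0.09, 0, 0, 0.1, 6.2, -0.09, 0, 0, 0.1, 6.2, -0.09, 0, 0, 0.1, 6.2, -0.09, 0, 0])

```text
time: 29.13
tool_pos: [0.4857, 0.3243, 0.0433]
tool_rot: [-0.097, 0.702, -0.094, -0.7]
contact_force: [-0.3, -0.1, 7.3]
gripper_width: 0.361
```

Request:
carry_out(moves=[0.1, -3, 0, 0, 0, 0.1, -7, 0, 0, 0, 0.1, -10.5, 0, 0, 0, 0.1, -10.5, 0, 0, 0, 0.1, -10.5, 0, 0, 0])

```text
time: 29.55
tool_pos: [0.4857, 0.324, 0.1493]
tool_rot: [-0.097, 0.702, -0.093, -0.699]
contact_force: [-0.3, 0.5, -2.2]
gripper_width: 0.363
```

```bash
python3 - <<'E'
from h import *
im=grab("scene","s13")
print(status.state()["joint_pos"])
go(.6538,.0955,.145,-1.58)
E
```

```text
[4.59804974e-01 2.49975532e-02 1.80040596e+00 2.19847690e-03
 1.31413568e+00 2.30004965e+00]
pos [0.4842 0.3232 0.1465] jaw yaw -1.841 tilt x [ 0.001  0.003 -1.   ]
shift cm [  0.11  17.42 -22.42] twist -0.261
```

Request:
carry_out(moves=[0.1, 0, 17.4, -22.4, -0.261, 0.1, 0, 17.4, -22.4, -0.261, 0.1, 0, 17.4, -22.4, -0.261, 0.1, 0, 17.4, -22.4, -0.261, 0.1, 0, 17.4, -22.4, -0.261, 0.1, 0, 17.4, -22.4, -0.261, 0.1, 0, 17.4, -22.4, -0.261, 0.1, 0, 17.4, -22.4, -0.261, 0.1, 0, 17.4, -22.4, -0.261, 0.1, 0, 17.4, -22.4, -0.261, 0.1, 0, 17.4, -22.4, -0.261, 0.1, 0, 17.4, -22.4, -0.261])

```text
time: 30.6
tool_pos: [0.6523, 0.0969, 0.1442]
tool_rot: [0.003, -0.706, 0.002, 0.708]
contact_force: [0.0, 0.3, -2.2]
gripper_width: 0.358
```

```bash
python3 - <<'E'
from h import *
grab("scene")
go(.6538,.0955,.095,-1.58)
E
```

```text
pos [0.6525 0.0969 0.1445] jaw yaw -1.578 tilt x [-0.002  0.002 -1.   ]
shift cm [ 4.95  0.15 -0.14] twist 0.002
```

Request:
carry_out(moves=[0.1, 2, 0.13, -0.03, 0, 0.1, 4.5, 0.13, -0.03, 0, 0.1, 4.9, 0.13, -0.03, 0, 0.1, 4.9, 0.13, -0.03, 0, 0.1, 4.9, 0.13, -0.03, 0])

```text
time: 31.07
tool_pos: [0.6535, 0.095, 0.0964]
tool_rot: [0.004, -0.707, 0.002, 0.707]
contact_force: [0.5, 0.1, -1.0]
gripper_width: 0.362
```

```bash
python3 - <<'E'
from h import *
im=grab("scene","s14");cv2.imwrite("pics/s14c.png",cv2.resize(im[220:310,200:300],None,fx=6.5,fy=6.5,interpolation=2))
go(.6538,.0957,.083,-1.58)
E
```

```text
pos [0.6543 0.0949 0.0975] jaw yaw -1.579 tilt x [ 0.001  0.002 -1.   ]
shift cm [ 1.45 -0.08  0.05] twist 0.001
```

View pics/s14c.png

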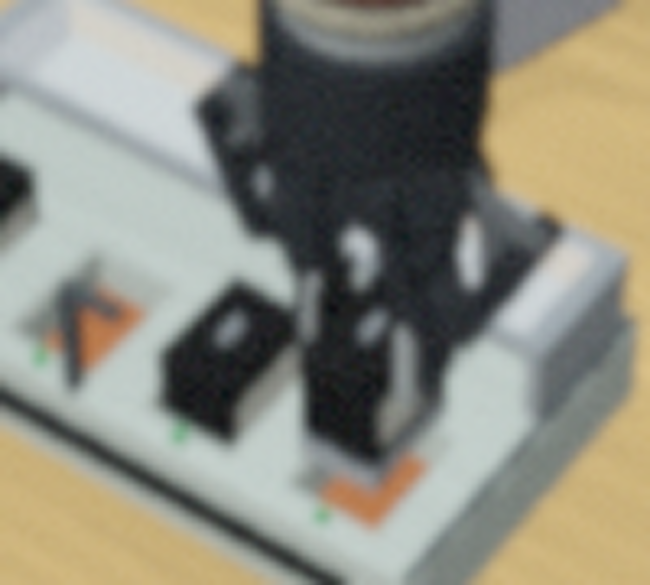

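Request:
carry_out(moves=[0.1, 0.4, -0.06, 0, 0, 0.1, 0.8, -0.06, 0, 0, 0.1, 1.2, -0.06, 0, 0, 0.1, 1.5, -0.06, 0, 0, 0.1, 1.5, -0.06, 0, 0, 0.1, 1.5, -0.06, 0, 0])

```text
time: 31.62
tool_pos: [0.6535, 0.095, 0.0807]
tool_rot: [0.004, -0.707, 0.002, 0.708]
contact_force: [-0.3, -0.3, -0.5]
gripper_width: 0.356
```

Request:
carry_out(moves=[0.1, 0.3, 0, 0, 0, 0.1, 0.6, 0, 0, 0, 0.1, 0.9, 0, 0, 0, 0.1, 0.9, 0, 0, 0, 0.1, 0.9, 0, 0, 0])

```text
time: 32.03
tool_pos: [0.6534, 0.0951, 0.0716]
tool_rot: [0.004, -0.707, 0.002, 0.708]
contact_force: [0.7, 1.0, -2.3]
gripper_width: 0.36
```

Request:
carry_out(moves=[0.1, 0.4, 0, 0, 0, 0.1, 0.8, 0, 0, 0, 0.1, 1.2, 0, 0, 0, 0.1, 1.6, 0, 0, 0, 0.1, 1.8, 0, 0, 0, 0.1, 1.8, 0, 0, 0, 0.1, 1.8, 0, 0, 0])

```text
time: 32.62
tool_pos: [0.6542, 0.0952, 0.0551]
tool_rot: [-0.004, 0.707, -0.002, -0.707]
contact_force: [-2.0, -0.9, 5.9]
gripper_width: 0.362
```

Request:
carry_out(moves=[0.1, 0.3, 0, 0, 0, 0.1, 0.5, 0, 0, 0, 0.1, 0.5, 0, 0, 0, 0.1, 0.5, 0, 0, 0])

```text
time: 32.95
tool_pos: [0.6555, 0.0953, 0.0549]
tool_rot: [-0.004, 0.708, -0.002, -0.706]
contact_force: [-10.2, -0.0, 25.1]
gripper_width: 0.359
```

Request:
carry_out(moves=[0.1, -0.4, 0, 0, 0, 0.1, -0.4, 0, 0, 0, 0.55, -0.4, 0, 0, 0, 0.55, -0.4, 0, 0, 0, 0.55, -0.4, 0, 0, 0, 0.55, -2, 0, 0, 0, 0.55, -6, 0, 0, 0, 0.55, -10, 0, 0, 0, 0.55, -14, 0, 0, 0, 0.45, -14, 0, 0, 0])

```text
time: 33.78
tool_pos: [0.6585, 0.095, 0.1994]
tool_rot: [-0.004, 0.712, -0.002, -0.702]
contact_force: [2.0, -0.2, 1.7]
gripper_width: 0.457
```

```bash
python3 - <<'E'
from h import *
im=grab("scene","s15");cv2.imwrite("pics/s15c.png",cv2.resize(im[210:320,160:310],None,fx=5,fy=5,interpolation=2))
print(status.state()["joint_pos"])
go(.587,.0045,.19,-.18)
E
```

```text
[0.03062005 0.16475113 1.56612156 0.00222617 1.40028992 1.61017046]
pos [0.657  0.095  0.1955] jaw yaw -1.580 tilt x [ 0.01   0.003 -1.   ]
shift cm [0.45 9.11 6.92] twist -1.400
```

View pics/s15c.png

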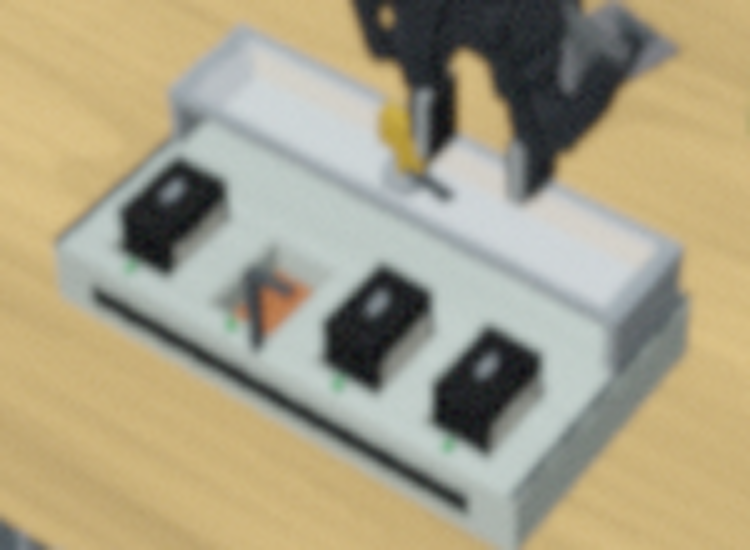

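Request:
carry_out(moves=[0.45, 0, 9.1, 6.9, -1.4, 0.45, 0, 9.1, 6.9, -1.4, 0.45, 0, 9.1, 6.9, -1.4, 0.45, 0, 9.1, 6.9, -1.4, 0.45, 0, 9.1, 6.9, -1.4, 0.45, 0, 9.1, 6.9, -1.4, 0.45, 0, 9.1, 6.9, -1.4, 0.45, 0, 9.1, 6.9, -1.4, 0.45, 0, 9.1, 6.9, -1.4, 0.45, 0, 9.1, 6.9, -1.4, 0.45, 0, 9.1, 6.9, -1.4, 0.45, 0, 9.1, 6.9, -1.4])

```text
time: 34.83
tool_pos: [0.5828, 0.0046, 0.1863]
tool_rot: [-0.453, -0.541, -0.456, 0.542]
contact_force: [0.4, -0.5, 0.4]
gripper_width: 0.449
```

Request:
carry_out(moves=[0.45, 0, 0, 0, 0, 0.45, 0, 0, 0, 0])

```text
time: 35.0
tool_pos: [0.5831, 0.0046, 0.187]
tool_rot: [-0.451, -0.543, -0.454, 0.543]
contact_force: [0.4, 0.4, 0.3]
gripper_width: 0.451
```

```bash
python3 - <<'E'
from h import *
go(.588,.0043,.108,-.18)
E
```

```text
pos [0.5831 0.0046 0.187 ] jaw yaw -0.181 tilt x [-0.003  0.003 -1.   ]
shift cm [ 7.9   0.52 -0.05] twist -0.001
```

Request:
carry_out(moves=[0.45, 3, 0.52, -0.05, 0, 0.45, 6, 0.52, -0.05, 0, 0.45, 7.9, 0.52, -0.05, 0, 0.45, 7.9, 0.52, -0.05, 0, 0.45, 7.9, 0.52, -0.05, 0, 0, 7.9, 0.52, -0.05, 0, 0, 7.9, 0.52, -0.05, 0, 0, 7.9, 0.52, -0.05, 0, 0, 7.9, 0.52, -0.05, 0, 0, 7.9, 0.52, -0.05, 0, 0, 7.9, 0.52, -0.05, 0])

```text
time: 35.92
tool_pos: [0.5905, 0.0042, 0.1123]
tool_rot: [0.453, 0.544, 0.453, -0.542]
contact_force: [-1.2, 0.1, 6.6]
gripper_width: 0.095
```

Request:
carry_out(moves=[0, 0, 1, -0.17, 0, 0, 0, 2, -0.35, 0, 0, 0, 3, -0.52, 0, 0, 0, 4, -0.7, 0, 0, 0, 5, -0.87, 0, 0, 0, 6, -1.05, 0, 0, 0, 6, -1.05, 0, 0, 0, 6, -1.05, 0])

```text
time: 36.58
tool_pos: [0.6524, 0.0036, 0.1123]
tool_rot: [0.454, 0.545, 0.452, -0.541]
contact_force: [2.2, -1.2, 4.9]
gripper_width: 0.09
```

Request:
carry_out(moves=[0, 0, 0.3, -0.05, 0, 0, 0, 0.6, -0.1, 0, 0, 0, 0.9, -0.16, 0, 0, 0, 0.9, -0.16, 0, 0, 0, 0.9, -0.16, 0])

```text
time: 37.0
tool_pos: [0.6591, 0.0036, 0.1123]
tool_rot: [0.452, 0.543, 0.454, -0.543]
contact_force: [-5.7, 0.2, 9.3]
gripper_width: 0.094
```

Request:
carry_out(moves=[0, 0, 0.3, -0.05, 0, 0, 0, 0.6, -0.1, 0, 0, 0, 0.6, -0.1, 0, 0, 0, 0.6, -0.1, 0])

```text
time: 37.33
tool_pos: [0.6598, 0.0036, 0.1121]
tool_rot: [-0.449, -0.539, -0.457, 0.547]
contact_force: [-25.5, 0.4, 22.4]
gripper_width: 0.096
```

Request:
carry_out(moves=[0, 0, -0.4, 0.07, 0, 0, 0, -0.4, 0.07, 0, 0, 0, -0.4, 0.07, 0])

```text
time: 37.58
tool_pos: [0.6593, 0.0036, 0.1123]
tool_rot: [-0.451, -0.542, -0.455, 0.544]
contact_force: [-12.3, -0.0, 13.1]
gripper_width: 0.095
```

```bash
python3 - <<'E'
from h import *
im=grab("scene","s16");cv2.imwrite("pics/s16c.png",cv2.resize(im[210:320,160:310],None,fx=5,fy=5,interpolation=2))
s=status.state(); print(s["contact_force"],s["ft_torque"],s["joint_pos"]); go(.6585,.0037,.112,-1.58)
E
```

```text
[-12.60935085  -0.95232621  13.59780767] [-0.04494134  1.99388374 -0.05384291] [-1.07746754e-01  2.38502113e-01  1.62682168e+00  1.09392007e-03
  1.28179918e+00  7.16582907e-02]
pos [0.6593 0.0036 0.1122] jaw yaw -0.180 tilt x [-0.005  0.002 -1.   ]
shift cm [ 0.02 -0.08  0.01] twist 1.400
```

View pics/s16c.png

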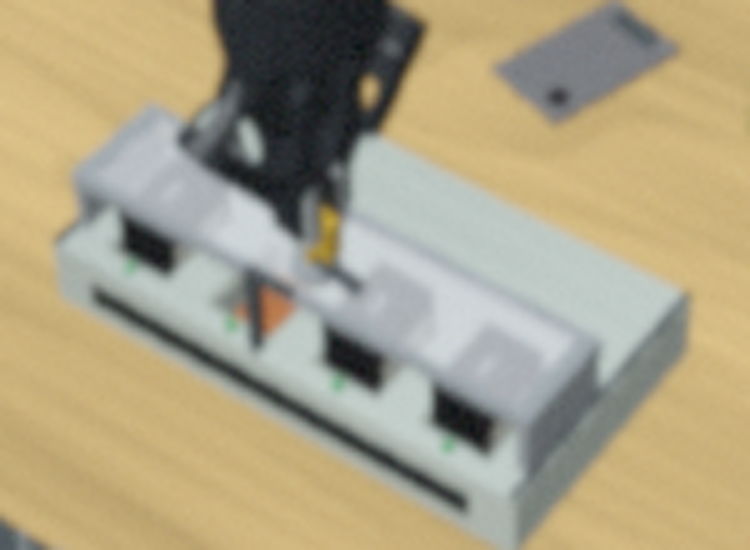

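Request:
carry_out(moves=[0, 0, 0, 0, 0.12, 0, 0, 0, 0, 0.24, 0, 0, 0, 0, 0.36, 0, 0, 0, 0, 0.48, 0, 0, 0, 0, 0.6, 0, 0, 0, 0, 0.7, 0, 0, 0, 0, 0.7, 0, 0, 0, 0, 0.7])

```text
time: 38.3
tool_pos: [0.6594, 0.0035, 0.1122]
tool_rot: [-0.238, -0.664, -0.241, 0.667]
contact_force: [-11.4, -0.3, 13.0]
gripper_width: 0.1
```

```bash
python3 - <<'E'
from h import *
im=grab("scene","s17");cv2.imwrite("pics/s17c.png",cv2.resize(im[210:320,160:310],None,fx=5,fy=5,interpolation=2))
s=status.state(); print(s["contact_force"],s["ft_torque"]); go(.6585,.0037,.112,-1.58)
E
```

```text
[-11.36457643  -1.26991869  12.53663326] [-0.09807553  1.98977501 -0.02297406]
pos [0.6594 0.0035 0.1122] jaw yaw -0.880 tilt x [-0.005  0.001 -1.   ]
shift cm [ 0.02 -0.08  0.06] twist 0.700
```

View pics/s17c.png

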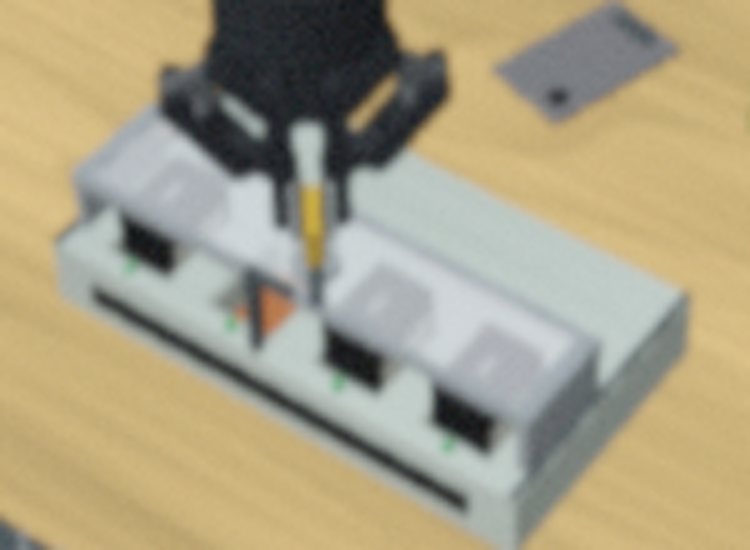

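Key is halfway round, arm at (223,270) swinging toward the keeper. I'll continue to the stop.

Request:
carry_out(moves=[0, 0, 0, 0, 0.12, 0, 0, 0, 0, 0.24, 0, 0, 0, 0, 0.36, 0, 0, 0, 0, 0.48, 0, 0, 0, 0, 0.6, 0, 0, 0, 0, 0.7, 0, 0, 0, 0, 0.7, 0, 0, 0, 0, 0.7])

```text
time: 39.02
tool_pos: [0.6595, 0.0033, 0.1122]
tool_rot: [0.004, -0.705, 0.003, 0.709]
contact_force: [-11.7, -0.6, 13.4]
gripper_width: 0.094
```

```bash
python3 - <<'E'
from h import *
s=status.state(); print(s["contact_force"],s["ft_torque"]); go(.6585,.0037,.112,-1.58)
E
```

```text
[-11.72943418  -0.60601552  13.38803878] [-0.20615913  1.87208731 -0.01426358]
pos [0.6595 0.0033 0.1122] jaw yaw -1.580 tilt x [-0.005  0.001 -1.   ]
shift cm [ 0.02 -0.04  0.1 ] twist 0.000
```

Request:
carry_out(moves=[0, 0, 0, 0, 0.06, 0, 0, 0, 0, 0.1, 0, 0, 0, 0, 0.1, 0, 0, 0, 0, 0.1])

```text
time: 39.35
tool_pos: [0.6595, 0.0033, 0.1123]
tool_rot: [0.037, -0.704, 0.037, 0.708]
contact_force: [-11.2, 0.5, 13.5]
gripper_width: 0.096
```

```bash
python3 - <<'E'
from h import *
im=grab("scene","s18");cv2.imwrite("pics/s18c.png",cv2.resize(im[210:320,160:310],None,fx=5,fy=5,interpolation=2))
s=status.state(); print(s["contact_force"],s["ft_torque"]); go(.6585,.0037,.112,-1.58)
E
```

```text
[-10.94973384  -1.4958229   12.4305768 ] [-0.22629933  1.92286152  1.2735035 ]
pos [0.6595 0.0033 0.1123] jaw yaw -1.675 tilt x [-0.005  0.    -1.   ]
shift cm [ 0.03 -0.03  0.1 ] twist -0.095
```

View pics/s18c.png

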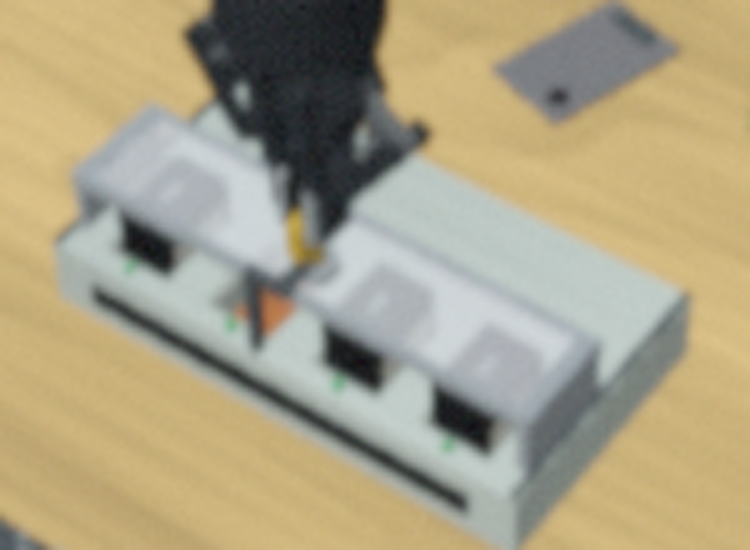

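Request:
carry_out(moves=[0, -0.2, 0, 0.2, -0.04, 0, -0.2, 0, 0.2, -0.06, 0, -0.2, 0, 0.2, -0.06])

```text
time: 39.65
tool_pos: [0.6589, 0.0034, 0.1124]
tool_rot: [0.017, -0.707, 0.017, 0.707]
contact_force: [-1.8, -3.0, 2.6]
gripper_width: 0.097
```

```bash
python3 - <<'E'
from h import *
s=status.state(); print(s["contact_force"],s["ft_torque"]); go(.6585,.0037,.112,-1.58)
E
```

```text
[-1.81727408 -3.00433885  2.57387213] [-0.45114084  0.38061414  0.79813294]
pos [0.6589 0.0034 0.1124] jaw yaw -1.618 tilt x [-0.001  0.001 -1.   ]
shift cm [ 0.04 -0.03  0.05] twist -0.038
```

Still against the stop, with the push relieved. Release and rise.

Request:
carry_out(moves=[0.4, 0, 0, 0, 0, 0.4, 0, 0, 0, 0, 0.4, 0, 0, 0, 0, 0.4, 0, 0, 0, 0, 0.4, -2, 0, 0, 0, 0.4, -5, 0, 0, 0, 0.4, -9, 0, 0, 0, 0.4, -13, 0, 0, 0, 0.4, -13, 0, 12, 0, 0.4, -13, 0, 24, 0, 0.4, -13, 0, 24, 0, 0.4, -13, 0, 24, 0])

```text
time: 40.65
tool_pos: [0.4913, 0.0121, 0.2419]
tool_rot: [0.018, -0.707, 0.017, 0.707]
contact_force: [-0.4, 0.5, 1.1]
gripper_width: 0.394
```

Request:
carry_out(moves=[0.4, 0, 18, 6, 0, 0.4, 0, 18, 6, 0, 0.4, 0, 18, 6, 0, 0.4, 0, 18, 6, 0, 0.4, 0, 18, 6, 0, 0.4, 0, 18, 6, 0, 0.4, 0, 18, 6, 0])

```text
time: 41.23
tool_pos: [0.4237, -0.1658, 0.2416]
tool_rot: [0.019, -0.707, 0.018, 0.707]
contact_force: [0.7, 0.9, 0.2]
gripper_width: 0.396
```

```bash
python3 - <<'E'
from h import *
a=grab("scene","s19");b=grab("top","t19")
cv2.imwrite("pics/s19c.png",cv2.resize(a[210:320,160:310],None,fx=5,fy=5,interpolation=2))
cv2.imwrite("pics/t19c.png",cv2.resize(b[130:210,230:340],None,fx=7,fy=7,interpolation=2))
go(.6,0,.2)
E
```

```text
pos [ 0.4243 -0.1645  0.2416] jaw yaw -1.620 tilt x [-0.     0.003 -1.   ]
shift cm [  4.2  -17.27 -16.75] twist 0.000
```

View pics/s19c.png

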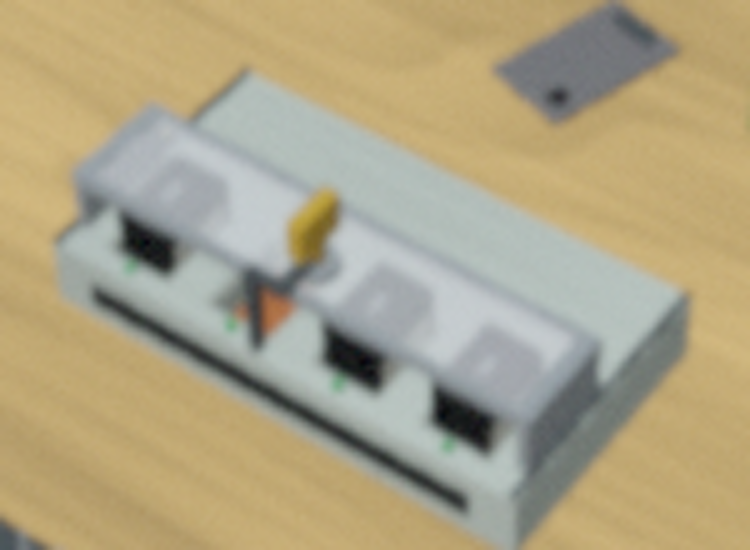

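View pics/t19c.png

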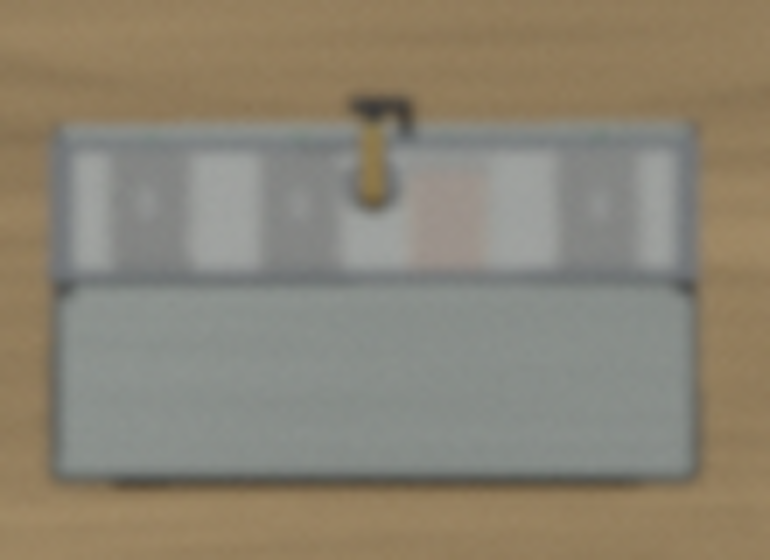

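View pics/t19.png

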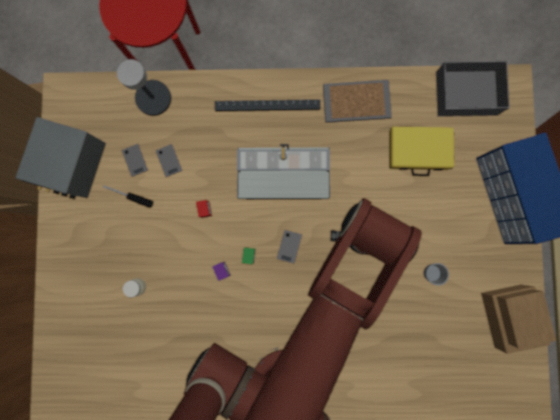

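```bash
python3 - <<'E'
from plant import workorder
print(workorder.job_done())
E
```

```text
the job is handed in; nothing more can be done
None
```

I finished the job and handed it in at about 41 s on the robot clock. Only three black packs were on the counter. Neither camera showed a fourth, and I left the red, green and purple look-alikes alone.

- **Guard back:** I slid the guard back by the key until it hit its stop, with 35 N of push against it. The key stayed unlocked.
- **Packs:** They stand in pockets 0, 2 and 3. I pressed each until it stopped against 18 to 31 N. From the gripper height, each foot ended about 12 mm above the counter, which is the fully seated level.
- **Guard home:** With the key still unlocked, I pushed the guard over the packs to its stop. The key ended about 70 mm forward of its fully-back position.
- **Lock:** I turned the key clockwise the full 1.4 rad. It then held against its stop at about 1.3 N m, and I let go and moved the arm clear.

The last pictures show the guard home over three seated packs and the key pointing along dock +x at the keeper. The screwdriver, covers, cup, jar, case and look-alikes appear where they were at the start; I checked those by eye, not by measurement. No check failed. During insertion, the pack in pocket 2 rubbed a wall lightly (about 5 N) and went in after a small correction.

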